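Fit the pulley's retaining ring with ring pliers

ROBOT

A 6-joint arm with a two-finger parallel gripper is mounted at the origin on the work surface. World frame = base frame: x ahead of the robot, y to its left, z up, the work surface at z = 0. Lengths are in m, angles in degrees, forces in N, time in s.
With the tool pointing down it reaches from about 0.275 to 1 m from the base axis. Payload 8.4 kg.
Tool frame: the origin (TCP) lies on the front face of the gripper's body, between the roots of the fingers; the fingertips stand ctrl.tcp_to_tips ahead of it and the grasp point (between the pads) lies 54 mm ahead of it (ctrl.tcp_to_tips is the distance from the TCP to the fingertips, in m); z points along the fingers, y is the direction in which the jaws open and shut (so a half turn about z gives the same grasp; the last joint's range is limited). The gripper opens to 85 mm and grips with 20 to 120 N. Pads are 22 mm wide; open, the fingers measure 114 mm over their backs; the gripper's body (76 mm by 85 mm) begins 54 mm behind the grasp point. The pads swing forward as they close: fully open they stand 13 mm farther back than shut.
Start: joints at [-66.142, 20.225, 93.587, -0, 66.188, -0.138], TCP at [0.254, -0.571, 0.304] pointing down, gripper open.
Joint ranges: [-150.9, 150.9], [-52.94, 120.26], [3.33, 152.33], [-74.26, 254.26], [0, 154.13], [-172.89, 172.89]. Speed limits (degrees/s): [127.2, 127.2, 159.86, 180, 180, 180].

INTERFACE

Orientations are given as [roll, pitch, yaw] about the fixed x, y, z axes, in that order (R = Rz(yaw) Ry(pitch) Rx(roll)).
In Python, from workcell import ctrl gives the robot as it stands.
- The arm moves only by the tool arm_command, never from a script. Its argument "deltas" is a list of rows, each a list of 3 entries, a list of its own where there are three numbers: the opening, from -1 (shut) to 1 (fully open), then the shift along the tool's x, y, z in cm, then the turn, a rotation vector about the tool's x, y, z in degrees. In form: [[claw, [x, y, z], [ax, ay, az]], ...]. A call has exactly 5 rows; each row shifts and turns the pose as measured when the row begins, along the tool's axes as they then stand; what a row does not reach is not made up. A row lasts 1/10 s, in which the tool goes at most 50 mm and 8.59 degrees, less where a joint would pass 70% of its speed; a pose out of reach is approached as far as the arm can. A call with a gripper value outside its range is refused whole. The fingers move at their own pace and stop on an object; "force" is the grip in N (left out, the last holds). Time passes only in rows, so rows that do not move let the fingers close, or fill a call up. It gives the time, the measured TCP pose, the force and the opening at its end, in the units of the state.
- ctrl.state(): the state, without advancing time (a new reading comes with each control period).
- ctrl.read_camera(name): name is "scene" or "top" or "wrist"; returns a dict with "img" (420x560x3 uint8, blue, green, red), "fx", "fy", "cx", "cy" (pixels), "cam_to_world" (4x4, takes a point from camera to world coordinates); the wrist camera has in their place "T_tool_cam" (4x4, takes a point from camera to tool coordinates, whose origin is the TCP and whose axes are the flange's). Camera axes: x right, y up, looking along -z (the intrinsics and any distortion apply to the point x, -y, -z); pixel columns grow to the right and rows downward; lengths in m; the calibration is good to about 2 mm. A picture is of the moment at which its call begins: read the wrist's pose just before it. There is no depth.
- ctrl.finish_job(): hands the job in, once; it reports no verdict.
Trained networks look in the newest picture that a camera, given by its name, has taken for a name from the list of things; names that differ only in an ending like _2 or _b are one class to them, and where a whole thing is asked for, a point or a joint stands for the part that bears it (a point fixed in the world has none). Each returns a list of dicts, best first, with "score" (0 to 1); they miss things now and then, are a little off and sometimes report something else, mostly with a low value. They report only what shows in the picture. A call takes as long as a camera call.
- ctrl.find_in(camera, query): "uv" ([column, row] in pixels, amid what is visible of it).
The state is a dict: "clock": time; "q": joint angles; "qvel": joint speeds; "tau": joint torques, N m; "eef_pos": TCP position; "tcp_rot": TCP orientation; "ft_force": force on the tool from outside, world axes, zero at the start; "wrist_torque": the same for the moment, N m; "gripper_width": finger opening in m.
Only numpy, scipy, OpenCV 4.12 (cv2) and the standard library are available. Lean on these libraries where they do the work, as an engineer would, in place of code of your own. Each camera call takes 0.05 s, during which the arm holds its last target.

TASK

The ring pliers hang in their stand with the tips already in the eyes of the orange retaining ring: squeeze them to spread the ring, no wider than needed, carry it to the drive shaft and slide it down over it, without touching the ring with the fingers. Press the sprung pulley down gently until the ring is level with the groove, let the ring close fully into the groove, and hang the pliers back upright in their stand. Leave the other things on the bench where they are.

Things in the scene. Friction and masses are not known exactly. Their poses are not given: they have to be found in the camera images.
- ring: Orange C-shaped retaining ring lying flat, 5 mm thick, 36 mm wide, 50 mm long. Origin: underside, centre of the round opening (22.6 mm across when closed); +x points to the gap, z up. Its two halves hinge on a bridge 20 mm behind the origin (-x) and a spring pulls them shut. Opened by 0.2 rad it leaves a free circle of 14.4 mm radius about the origin.
- ring_gap (a point): Point in the ring's gap, midway between its two eyes, 20 mm ahead (+x) of the ring's origin on the underside. The eyes are centred 6 mm to either side (y), 7 mm (x) by 6 mm (y) wide, through holes; at the start the pliers' pins already stand in them.
- ring_l (a joint): Opening of the ring: angle of its left half, rad (the right half mirrors it). 0 closed; about 0.1 just touches the thick part of the shaft; 0.17 to 0.24 passes the shaft freely; ruined above 0.32. About 4 N at each eye holds it at 0.2.
- pliers: Uncrossed ring pliers standing upright, 130 mm tall, about 0.16 kg: dark steel crossbar 24 x 90 x 8 mm (x, y, z), two levers with green handles above and steel tips below. Origin: centre of the crossbar's underside; z up, y along the crossbar and the line of squeeze. Squeezing the handles spreads the tips; a spring pushes the handles apart (5 N each free, 7 N squeezed, 10 N with the ring spread).
- pliers_grip (a point): Best grip height: between the handles, 58 mm above the pliers' origin. Handles: 14 mm wide in x, 33 to 80 mm above the origin, about 47 mm over their outsides here when free. Green finger ledges stick out below the handles, their top 34.5 mm above the origin (23.5 mm below this point): keep fingertips above them.
- pliers_tips (a point): Midway between the tips, 45.5 mm below the pliers' origin, level with the flat shoulders that push the ring down. Each tip has a square pin 3.5 x 3.5 x 4.2 mm below its shoulder, at y = -6 and +6 mm when free.
- pliers_l (a joint): Squeeze of the pliers: angle of the left lever, rad (the right mirrors it). 0 free; each handle comes in and each tip goes out by about 0.05 m times the angle. About 0.19 (24 mm over the handles) opens the ring by 0.2 rad; the levers stop at 0.35, too much for the ring. With the ring closed, the pins are loose in its eyes from 0 to 0.02.
- stand: Fixed black stand, 100 x 116 mm, where pliers and ring start. Origin on the table under the pliers' middle, same yaw as the pliers. Grey deck 30 mm high under the ring, with a boss 20 mm wide, 3 mm high inside the ring at x = -20 mm. Two posts at y = -41 and +41 mm carry the crossbar's ends between lips 6 mm high with 2.5 mm play in x, 3 mm in y.
- stand_rest (a point): Where the origin of the pliers (underside of their crossbar) belongs when they hang in the stand: 80.9 mm above the table.
- housing: Fixed grey drive module, 130 x 120 mm, 40 mm high, with an upright steel shaft and on it a belt pulley 60 mm wide. Origin on the table under the shaft's axis, z up. Shaft 26 mm thick with a conical tip 6 mm high; groove 21 mm thick, 7.5 mm high, its upper edge 19 mm below the shaft's top. Shaft and pulley together stand at an unmeasured height, see axis_mark.
- axis_mark (a point): Point on the shaft's axis 92 mm above the table, the lowest height of the shaft's top; the top really lies 0 to 14 mm above it (not measured). The pulley's flat upper face, 22 mm below the top, is sprung: 3 N at first touch, 6 N after 2 mm, 8 N after 4 mm, then a hard stop. Pressed 2 to 4 mm down (about 7 N) the ring is level with the groove; over 14 N is too much.
- mouse: black computer mouse, bystander, 100 x 58 x 34 mm
- screwdriver: screwdriver lying on the table, bystander
- glue: small white bottle with a red cap, bystander, 36 mm thick, 75 mm tall
- spare_pulley: spare aluminium pulley, bystander, 48 mm diameter, 20 mm high
- cartridge: blue filled clear cartridge on a black foot, bystander, 36 mm wide, 96 mm tall
- sample_card: green sample board, bystander, 60 x 80 x 6 mm

How it is judged (in metres and radians):
On the way, in this order (a step that is already met when the one before it is completed fails the run):
1. the ring is spread by the pliers and lifted off the stand's deck (value of joint ring_l above 0.1 rad and height (world z) of ring above 0.045 m and contact force between pliers and ring above 1 N), for 0.2 s.
2. the ring is closed in the shaft's groove (value of joint ring_l below 0.05 rad and horizontal distance between ring and housing below 0.003 m and z of ring in the frame of housing between 0.063 and 0.085 m and angle between ring's own z axis and vertical below 0.1 rad), for 0.2 s.
At the end, for the whole second after the job is handed in: The ring is closed (opening under 0.05 rad) in the shaft's groove, within 3 mm of the shaft's axis, level within 0.1 rad, its underside 63 to 85 mm above the table; the pliers hang at rest in their stand, origin within 7 mm sideways and 5 mm in height of stand_rest, upright within 0.08 rad (all of step 2 and horizontal distance between pliers and stand_rest below 0.007 m and height (world z) of pliers between 0.076 and 0.085 m and angle between pliers's own z axis and vertical below 0.08 rad and linear speed of each of pliers, ring below 0.02 m/s); the robot touches nothing.
It fails at once if the ring is spread beyond 0.32 rad and ruined (value of joint ring_l above 0.32 rad).
It fails at once if the ring is pressed on the pulley with more than 14 N (contact force between ring and pulley_c0 above 14 N).
It fails at once if the fingers touch the ring (contact force between the fingers and ring above 0.5 N).
It fails at once if a bystander is moved by more than 20 mm (distance of any of mouse, screwdriver, glue, spare_pulley, cartridge, sample_card from where it was at the start of the episode above 0.02 m).
It also fails if it takes over 72 s, if anything falls off the work surface, if the arm or the gripper's body presses on something with over 40 N, if the wrist force passes 120 N, or if a joint passes its speed limit or range.

## Working session

There is one attempt and no reset: what is moved stays moved. The work goes in short steps, Python scripts to look and compute and a tool call to move; the robot and the scene stay as the last step left them, time stands still between calls to the robot, and variables do not carry over. Pictures are saved under pics/ and viewed, and the job is handed in when it is done.

Besides the shell and the picture viewer there is one more tool, called in YAML: its name, and indented under it one key for each argument. arm_command: Moves the arm, as the interface text tells. Its arguments: {"type":"object","properties":{"deltas":{"type":"array"},"force":{"type":"number"}},"required":["deltas"]}

```bash
ls; mkdir -p pics; python3 - <<'E'
from workcell import ctrl
import cv2
print(ctrl.state(), ctrl.tcp_to_tips)
for c in ["scene","top","wrist"]:
    r=ctrl.read_camera(c); cv2.imwrite(f"pics/{c}0.png",r["img"])
    print(c,r["fx"],r["fy"],r["cx"],r["cy"],[k for k in r if k!='img']); print(r.get("cam_to_world",r.get("T_tool_cam")))
    for n in ["ring","pliers","pliers_grip","pliers_tips","stand","housing","axis_mark"]:
        print(n,[(d["uv"],round(d["score"],2)) for d in ctrl.find_in(c,n)][:2])
E
```

```text
pics
{'clock': 0.0, 'q': array([-6.61409141e+01,  2.02636936e+01,  9.36297065e+01, -4.60003405e-04,
        6.61875793e+01, -1.35900381e-01]), 'qvel': array([ 0.00191716,  0.00782705,  0.04583716,  0.09123831, -0.06490174,
       -0.03866099]), 'tau': array([-4.77987360e-04, -6.05259633e+01, -3.42067587e+01, -3.15373609e-05,
        9.51294496e-03,  8.99230344e-06]), 'eef_pos': array([ 0.25402124, -0.57063493,  0.30314374]), 'tcp_rot': array([-1.79919020e+02,  2.28504687e-04,  2.39951724e+01]), 'ft_force': array([-0.41667858, -0.60681687, -0.27033589]), 'wrist_torque': array([ 0.00264103, -0.01908407,  0.01224006]), 'gripper_width': 0.0855975332823608} 0.0726
scene 410.1610392210405 410.1610392210405 280.375800582037 210.49263465802605 ['fx', 'fy', 'cx', 'cy', 'cam_to_world']
[[ 0.71105802 -0.38851851  0.58604595  1.16811149]
 [ 0.70272974  0.42090772 -0.57359184 -0.53689246]
 [-0.02382021  0.819689    0.57231332  0.6852708 ]
 [ 0.          0.          0.          1.        ]]
ring []
pliers [([299.1, 174.5], 0.79), ([303.9, 165.5], 0.54)]
pliers_grip [([302.0, 175.2], 0.82)]
pliers_
[... 530 characters left out ...]
5.8], 0.63), ([208.5, 239.4], 0.46)]
pliers_grip [([213.1, 241.6], 0.53)]
pliers_tips [([214.5, 244.3], 0.47)]
stand [([216.8, 250.0], 0.57)]
housing [([347.0, 213.9], 0.92)]
axis_mark [([347.4, 215.9], 0.84), ([216.1, 252.1], 0.63)]
wrist 364.9731889763286 364.9731889763286 282.1382220061217 205.6207664355964 ['fx', 'fy', 'cx', 'cy', 'T_tool_cam']
[[ 3.15127285e-04  9.53677000e-01  3.00832314e-01  7.78310154e-02]
 [ 9.99999116e-01  8.80429819e-05 -1.32662468e-03 -2.88542246e-04]
 [-1.29165762e-03  3.00832466e-01 -9.53676129e-01 -7.14610297e-02]
 [ 0.00000000e+00  0.00000000e+00  0.00000000e+00  1.00000000e+00]]
ring []
pliers []
pliers_grip []
pliers_tips []
stand []
housing []
axis_mark []
```

View pics/scene0.png

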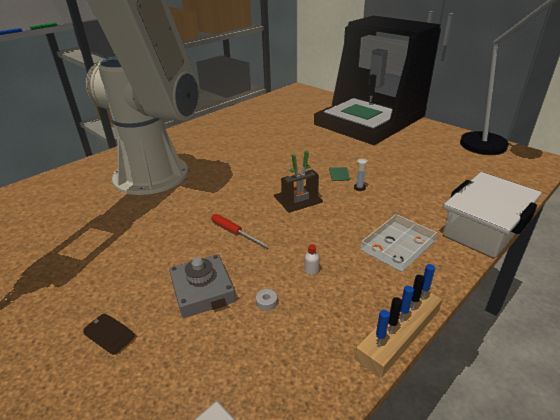

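View pics/top0.png

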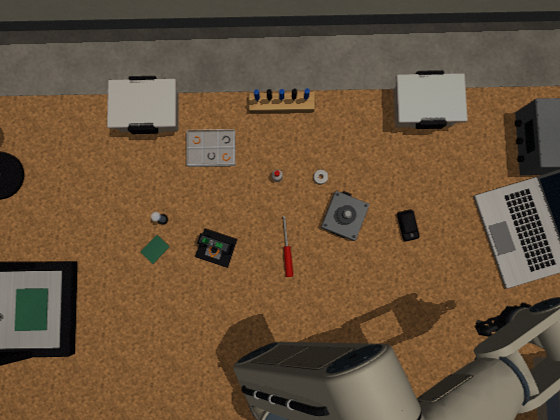

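View pics/wrist0.png

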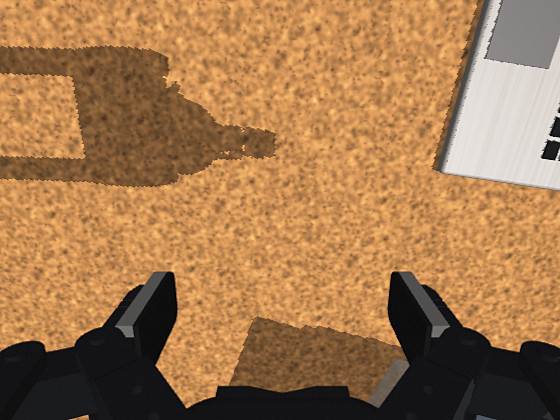

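```bash
python3 - <<'E'
import cv2
a=cv2.imread("pics/top0.png")[190:290,160:310]; cv2.imwrite("pics/t0a.png",cv2.resize(a,None,fx=5,fy=5,interpolation=cv2.INTER_CUBIC))
a=cv2.imread("pics/scene0.png")[110:230,230:380]; cv2.imwrite("pics/s0a.png",cv2.resize(a,None,fx=5,fy=5,interpolation=cv2.INTER_CUBIC))
a=cv2.imread("pics/top0.png")[160:270,280:420]; cv2.imwrite("pics/t0b.png",cv2.resize(a,None,fx=5,fy=5,interpolation=cv2.INTER_CUBIC))
E
```

```text
(no output)
```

View pics/t0a.png

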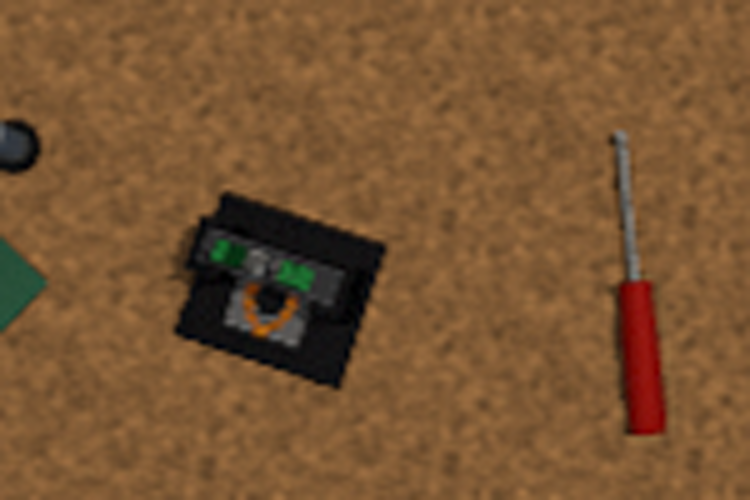

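View pics/s0a.png

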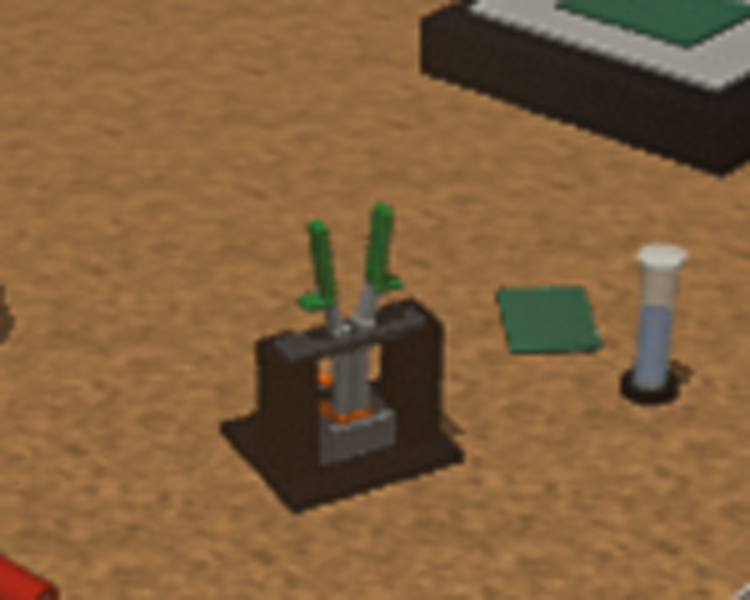

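View pics/t0b.png

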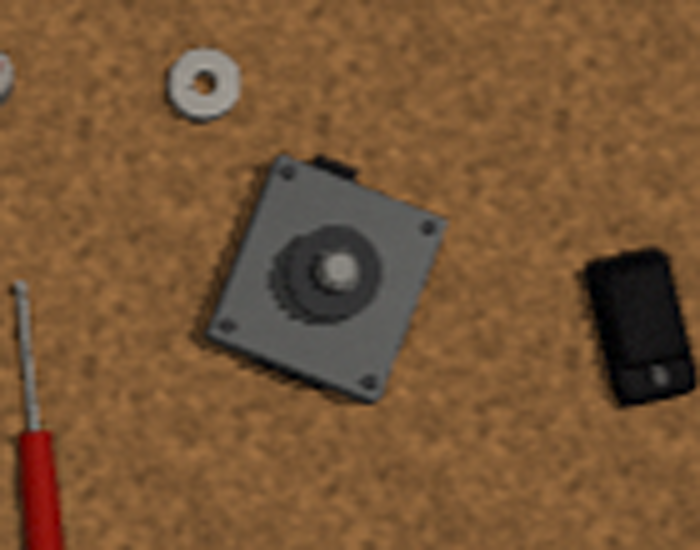

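The scene view shows the pliers in the stand at about (300,175) and the housing and shaft at about (200,285). In the top view the stand is at about (216,248), with the ring on its robot side, and the shaft tip is at about (347,214). Next I'll work out positions.

```bash
cat > h.py <<'E'
import numpy as np, cv2
from workcell import ctrl
from scipy.spatial.transform import Rotation as Ro
def wristT(s,cam):
    T=np.eye(4);T[:3,:3]=Ro.from_euler('xyz',s['tcp_rot'],degrees=True).as_matrix();T[:3,3]=s['eef_pos']
    return T@cam['T_tool_cam']
def ray(cam,T,uv):
    d=np.array([(uv[0]-cam['cx'])/cam['fx'],-(uv[1]-cam['cy'])/cam['fy'],-1.])
    return T[:3,3],T[:3,:3]@d
def onz(cam,T,uv,z):
    o,d=ray(cam,T,uv); return o+d*(z-o[2])/d[2]
def proj(cam,T,p):
    q=T[:3,:3].T@(np.asarray(p)-T[:3,3]); return cam['cx']+cam['fx']*q[0]/-q[2], cam['cy']-cam['fy']*q[1]/-q[2]
def tri(rays):
    A=np.zeros((3,3));b=np.zeros(3)
    for o,d in rays:
        d=d/np.linalg.norm(d);P=np.eye(3)-np.outer(d,d);A+=P;b+=P@o
    x=np.linalg.solve(A,b); return x,[np.linalg.norm(np.cross(x-o,d/np.linalg.norm(d))) for o,d in rays]
def goto(p,yaw):
    "print tool-frame delta (cm, deg) from now to target tcp p, tool down, yaw"
    s=ctrl.state();R=Ro.from_euler('xyz',s['tcp_rot'],degrees=True)
    Rt=Ro.from_euler('xyz',[180,0,yaw],degrees=True)
    print('t',round(s['clock'],2),'pos',s['eef_pos'].round(4),'rot',s['tcp_rot'].round(2),'F',s['ft_force'].round(2),'w',round(s['gripper_width'],4))
    print('delta cm',(R.inv().apply(np.asarray(p)-s['eef_pos'])*100).round(2),'turn',((R.inv()*Rt).as_rotvec(degrees=True)).round(2))
E
python3 - <<'E'
from h import *
s=ctrl.read_camera('scene');t=ctrl.read_camera('top')
Ts=s['cam_to_world'];Tt=t['cam_to_world']
o=np.array([160,190])
for uv in [(225,192),(387,243),(340,388),(178,335)]: print('base',onz(t,Tt,np.array(uv)/5+o,0.005).round(4))
for uv in [(212,232),(340,272),(202,262),(333,305)]: print('bar',onz(t,Tt,np.array(uv)/5+o,0.089).round(4))
for uv in [(228,252),(296,275)]: print('handle top',onz(t,Tt,np.array(uv)/5+o,0.161).round(4))
o=np.array([280,160])
p=onz(t,Tt,np.array((342,270))/5+o,0.1);print('shaft',p)
c=[onz(t,Tt,np.array(uv)/5+o,0.04) for uv in [(280,155),(447,217),(378,403),(207,338)]];print(np.array(c).round(4),np.mean(c,0))
print('shaft scene',tri([ray(t,Tt,np.array((342,270))/5+o),ray(s,Ts,(197,263))]))
E
python3 - <<'E'
import cv2
a=cv2.imread("pics/scene0.png")[240:320,150:250]; cv2.imwrite("pics/s0b.png",cv2.resize(a,None,fx=6,fy=6,interpolation=cv2.INTER_CUBIC))
E
```

```text
base [0.5265 0.2611 0.005 ]
base [0.4909 0.154  0.005 ]
base [0.3963 0.1857 0.005 ]
base [0.4328 0.2921 0.005 ]
bar [0.4952 0.2564 0.089 ]
bar [0.4688 0.1762 0.089 ]
bar [0.4765 0.2626 0.089 ]
bar [0.4483 0.1807 0.089 ]
handle top [0.4789 0.2354 0.161 ]
handle top [0.4644 0.1948 0.161 ]
shaft [ 0.55658387 -0.20167872  0.1       ]
[[ 0.6387 -0.1721  0.04  ]
 [ 0.596  -0.2794  0.04  ]
 [ 0.4759 -0.2305  0.04  ]
 [ 0.5199 -0.1213  0.04  ]] [ 0.55762007 -0.20083738  0.04      ]
shaft scene (array([ 0.55912374, -0.2020764 ,  0.0850125 ]), [np.float64(0.0019915970171741487), np.float64(0.001991597017174122)])
```

View pics/s0b.png

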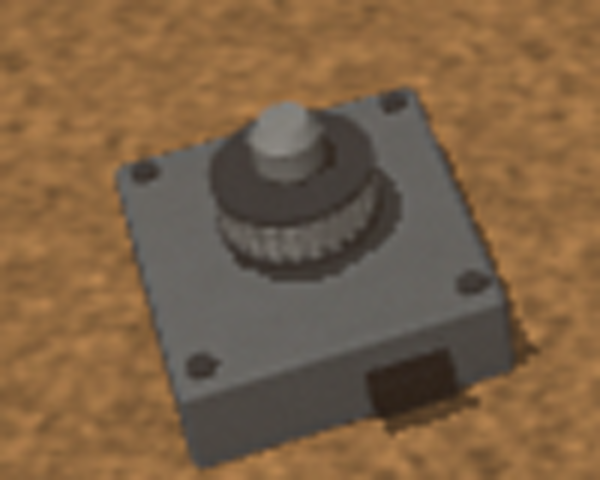

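```bash
cat >> h.py <<'E'
def plan(p,yaw,n,step=4.0,ang=8.0):
    "rows combining shift and turn; ideal tracking assumed"
    s=ctrl.state();R=Ro.from_euler('xyz',s['tcp_rot'],degrees=True);x=s['eef_pos'].copy()
    Rt=Ro.from_euler('xyz',[180,0,yaw],degrees=True)
    for i in range(n):
        d=R.inv().apply(np.asarray(p)-x)*100; l=np.linalg.norm(d)
        if l>step:d*=step/l
        r=(R.inv()*Rt).as_rotvec(degrees=True); a=np.linalg.norm(r)
        if a>ang:r*=ang/a
        d=d.round(2);r=r.round(1)
        print([d.tolist(),r.tolist()])
        x=x+R.apply(d)/100;R=R*Ro.from_rotvec(r,degrees=True)
E
python3 -c "
from h import *
plan([0.557,-0.2015,0.31],161.7,20)"
```

```text
[[3.57, -1.8, -0.05], [-0.0, 0.0, -8.0]]
[[3.79, -1.28, -0.05], [-0.0, 0.0, -8.0]]
[[3.93, -0.74, -0.05], [-0.0, 0.0, -8.0]]
[[4.0, -0.19, -0.05], [-0.0, 0.0, -8.0]]
[[3.98, 0.37, -0.05], [-0.0, 0.0, -8.0]]
[[3.89, 0.92, -0.05], [-0.0, 0.0, -8.0]]
[[3.72, 1.46, -0.05], [-0.0, -0.0, -8.0]]
[[3.49, 1.96, -0.05], [-0.0, -0.0, -8.0]]
[[3.18, 2.43, -0.05], [-0.0, -0.0, -8.0]]
[[2.81, 2.85, -0.06], [-0.0, -0.0, -8.0]]
[[2.39, 3.21, -0.05], [-0.0, -0.0, -8.0]]
[[1.81, 3.31, -0.05], [-0.0, -0.0, -8.0]]
[[0.0, -0.0, -0.0], [-0.0, -0.0, -8.0]]
[[0.0, -0.0, -0.0], [-0.0, -0.0, -8.0]]
[[0.0, -0.0, -0.0], [-0.0, -0.0, -8.0]]
[[0.0, 0.0, -0.0], [-0.0, -0.0, -8.0]]
[[0.0, 0.0, -0.0], [-0.0, -0.0, -8.0]]
[[0.0, 0.0, -0.0], [-0.0, -0.0, -1.7]]
[[0.0, 0.0, -0.0], [-0.0, -0.0, -0.0]]
[[0.0, 0.0, -0.0], [-0.0, -0.0, -0.0]]
```

arm_command:
  deltas:
    - [1,[3.6,-1.8,0],[0,0,-8]]
    - [1,[3.8,-1.3,0],[0,0,-8]]
    - [1,[3.9,-0.7,0],[0,0,-8]]
    - [1,[4,-0.2,0],[0,0,-8]]
    - [1,[4,0.4,0],[0,0,-8]]

```text
clock: 1.8
eef_pos: [0.3814, -0.4147, 0.3036]
tcp_rot: [179.9, 0.1, 65.0]
ft_force: [0.1, -0.5, 0.6]
gripper_width: 0.085
```

arm_command:
  deltas:
    - [1,[3.9,0.9,0],[0,0,-8]]
    - [1,[3.7,1.5,0],[0,0,-8]]
    - [1,[3.5,2,0],[0,0,-8]]
    - [1,[3.2,2.4,0],[0,0,-8]]
    - [1,[2.8,2.8,0],[0,0,-8]]

```text
clock: 2.3
eef_pos: [0.5081, -0.2497, 0.3042]
tcp_rot: [179.9, 0.3, 106.6]
ft_force: [-0.5, -0.7, -0.5]
gripper_width: 0.0852
```

```bash
python3 -c "
from h import *
goto([0.557,-0.2015,0.31],161.7)
plan([0.557,-0.2015,0.31],161.7,12)"
```

```text
t 2.3 pos [ 0.5081 -0.2497  0.3042] rot [179.94   0.25 106.64] F [-0.46 -0.72 -0.48] w 0.0852
delta cm [ 3.21  6.07 -0.59] turn [ -0.07   0.26 -55.06]
[[1.86, 3.52, -0.34], [-0.0, 0.0, -8.0]]
[[0.98, 2.71, -0.25], [-0.0, 0.0, -8.0]]
[[0.0, 0.0, 0.0], [-0.0, 0.1, -8.0]]
[[0.0, 0.0, 0.0], [-0.0, 0.0, -8.0]]
[[0.0, 0.0, 0.0], [-0.0, 0.0, -8.0]]
[[0.0, 0.0, 0.0], [-0.1, 0.1, -8.0]]
[[0.0, 0.0, 0.0], [0.0, 0.0, -7.1]]
[[-0.0, 0.0, 0.0], [-0.0, 0.0, 0.0]]
[[-0.0, 0.0, 0.0], [-0.0, 0.0, 0.0]]
[[-0.0, 0.0, 0.0], [-0.0, 0.0, 0.0]]
[[-0.0, 0.0, 0.0], [-0.0, 0.0, 0.0]]
[[-0.0, 0.0, 0.0], [-0.0, 0.0, 0.0]]
```

arm_command:
  deltas:
    - [1,[2,3.6,-0.3],[0,0,-8]]
    - [1,[1.2,3,-0.3],[0,0.2,-8]]
    - [1,[0,0,0],[0,0,-8]]
    - [1,[0,0,0],[0,0,-8]]
    - [1,[0,0,0],[0,0,-8]]

```text
clock: 2.8
eef_pos: [0.5643, -0.1884, 0.3107]
tcp_rot: [179.9, 0.1, 148.8]
ft_force: [0.5, -0.7, 0.0]
gripper_width: 0.0858
```

arm_command:
  deltas:
    - [1,[0,0,0],[0,0,-8]]
    - [1,[0,0,0],[0,0,-8]]
    - [1,[0,0,0],[0,0,-4]]
    - [1,[0,0,0],[0,0,0]]
    - [1,[0,0,0],[0,0,0]]

```text
clock: 3.3
eef_pos: [0.5646, -0.1878, 0.3107]
tcp_rot: [180.0, 0.1, 169.8]
ft_force: [0.6, -0.5, 0.1]
gripper_width: 0.0856
```

```bash
python3 -c "
from h import *
goto([0.557,-0.2015,0.31],161.7)
r=ctrl.read_camera('wrist');cv2.imwrite('pics/w1.png',r['img'])
print(ctrl.find_in('wrist','axis_mark'))
s=ctrl.state();T=wristT(s,r);print([proj(r,T,[0.557,-0.2015,z]) for z in (.1,.078)])
goto([0.472,0.217,0.31],161.7)
plan([0.472,0.217,0.31],161.7,12)
"
```

```text
t 3.3 pos [ 0.5646 -0.1878  0.3107] rot [1.7998e+02 1.5000e-01 1.6977e+02] F [ 0.63 -0.53  0.06] w 0.0856
delta cm [ 0.51 -1.48  0.07] turn [0.03 0.14 8.07]
[{'uv': [268.7, 166.2], 'score': 0.65}, {'uv': [59.1, 172.5], 'score': 0.58}]
[(np.float64(262.8666545832232), np.float64(183.40262683984764)), (np.float64(264.1774146730637), np.float64(177.04283567517575))]
t 3.4 pos [ 0.5646 -0.1878  0.3107] rot [1.7998e+02 1.5000e-01 1.6979e+02] F [-0.77  0.13 -0.07] w 0.0851
delta cm [16.29 38.2   0.04] turn [0.03 0.15 8.09]
[[1.57, 3.68, 0.0], [0.0, 0.1, 8.0]]
[[2.07, 3.43, 0.01], [0.0, 0.0, 0.1]]
[[2.07, 3.42, 0.01], [0.0, 0.0, -0.0]]
[[2.07, 3.42, 0.01], [0.0, 0.0, -0.0]]
[[2.07, 3.42, 0.01], [0.0, 0.0, -0.0]]
[[2.07, 3.42, 0.01], [0.0, 0.0, -0.0]]
[[2.07, 3.42, 0.01], [0.0, 0.0, -0.0]]
[[2.07, 3.42, 0.0], [0.0, 0.0, -0.0]]
[[2.07, 3.42, 0.01], [0.0, 0.0, -0.0]]
[[2.08, 3.42, 0.0], [0.0, 0.0, -0.0]]
[[0.8, 1.31, 0.0], [0.0, 0.0, -0.0]]
[[-0.0, 0.0, 0.0], [0.0, 0.0, -0.0]]
```

View pics/w1.png

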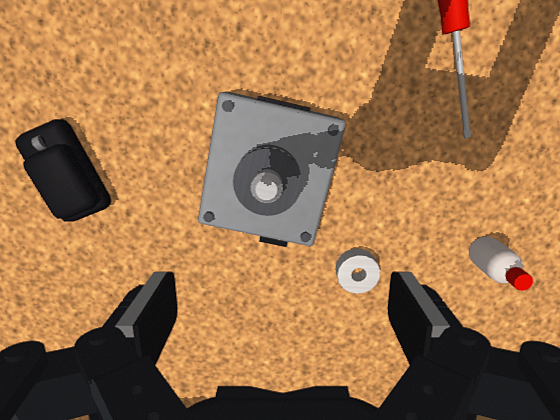

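arm_command:
  deltas:
    - [1,[2,4.4,0],[0,0,8]]
    - [1,[2.5,4.1,0],[0,0,0]]
    - [1,[2.5,4.1,0],[0,0,0]]
    - [1,[2.5,4.1,0],[0,0,0]]
    - [1,[2.5,4.1,0],[0,0,0]]

```text
clock: 3.9
eef_pos: [0.5104, 0.0479, 0.3104]
tcp_rot: [180.0, 0.4, 160.6]
ft_force: [0.9, 0.3, 1.3]
gripper_width: 0.085
```

arm_command:
  deltas:
    - [1,[2.5,4.1,0],[0,0,0]]
    - [1,[2.5,4.1,0],[0,0,0]]
    - [1,[2.5,4.1,0],[0,0,0]]
    - [1,[0,0,0],[0,0,0]]
    - [1,[0,0,0],[0,0,0]]

```text
clock: 4.4
eef_pos: [0.4771, 0.1997, 0.311]
tcp_rot: [179.8, 0.4, 160.6]
ft_force: [-0.7, -0.5, -0.7]
gripper_width: 0.0854
```

```bash
python3 -c "
from h import *
goto([0.472,0.217,0.31],161.7)
"
```

```text
t 4.4 pos [0.4771 0.1997 0.311 ] rot [179.82   0.44 160.56] F [-0.7  -0.46 -0.72] w 0.0854
delta cm [1.06 1.46 0.1 ] turn [ 0.18  0.45 -1.14]
```

arm_command:
  deltas:
    - [1,[1.2,1.6,0],[0.2,0.5,-1.1]]
    - [1,[0,0,0],[0,0,0]]
    - [1,[0,0,0],[0,0,0]]
    - [1,[0,0,0],[0,0,0]]
    - [1,[0,0,0],[0,0,0]]

```text
clock: 4.9
eef_pos: [0.4724, 0.2147, 0.311]
tcp_rot: [-179.9, -0.0, 161.3]
ft_force: [-0.1, -0.1, -0.6]
gripper_width: 0.0854
```

```bash
python3 -c "
from h import *
goto([0.472,0.217,0.31],161.7)
s=ctrl.state()
r=ctrl.read_camera('wrist');cv2.imwrite('pics/w2.png',r['img']);T=wristT(s,r)
for n in ['pliers','pliers_grip','ring','pliers_tips']: print(n,ctrl.find_in('wrist',n)[:2])
a=np.radians(-18.3);X=np.array([np.cos(a),np.sin(a),0]);Y=np.array([-X[1],X[0],0]);O=np.array([.472,.217,0])
im=r['img'].copy()
for x,y,z in [(12,45,88.9),(12,-45,88.9),(-12,45,88.9),(-12,-45,88.9),(-40,0,35),(-20,0,35),(0,23,160),(0,-23,160)]:
  u=proj(r,T,O+X*x/1e3+Y*y/1e3+[0,0,z/1e3]);cv2.drawMarker(im,(round(u[0]),round(u[1])),(0,0,255),0,9,1)
cv2.imwrite('pics/w2m.png',cv2.resize(im[0:300,130:430],None,fx=2,fy=2,interpolation=cv2.INTER_CUBIC))
"
```

```text
t 4.9 pos [0.4724 0.2147 0.311 ] rot [-1.7990e+02 -1.0000e-02  1.6128e+02] F [-0.05 -0.14 -0.6 ] w 0.0854
delta cm [0.11 0.21 0.1 ] turn [-0.1  -0.01 -0.42]
pliers [{'uv': [316.3, 199.9], 'score': 0.79}, {'uv': [294.2, 192.0], 'score': 0.56}]
pliers_grip [{'uv': [294.9, 189.2], 'score': 0.63}]
ring [{'uv': [303.8, 159.0], 'score': 0.84}, {'uv': [296.6, 146.2], 'score': 0.82}]
pliers_tips [{'uv': [292.1, 190.7], 'score': 0.97}]
```

View pics/w2m.png

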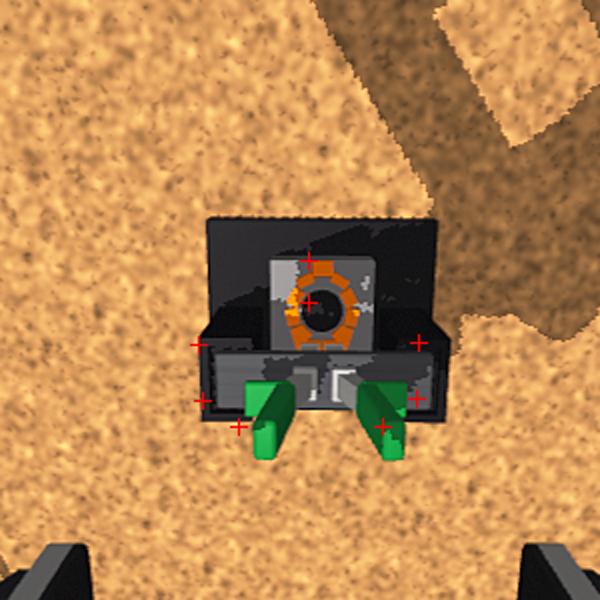

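```bash
python3 -c "
from h import *
s=ctrl.state();r=ctrl.read_camera('wrist');T=wristT(s,r)
f=lambda u,z:onz(r,T,np.array(u)/2+[130,0],z)
c=[f(u,.0889) for u in [(215,353),(432,352),(432,408),(215,408)]]
print(np.array(c).round(4),np.mean(c,0).round(4))
v=c[0]-c[1]+c[3]-c[2];print(np.degrees(np.arctan2(v[1],v[0])))
for u in [(322,311)]: print('boss',f(u,.033).round(4))
h=[f(u,.161) for u in [(264,448),(393,448)]];print('handles',h,np.mean(h,0))
"
```

```text
[[0.4523 0.1836 0.0889]
 [0.4803 0.2683 0.0889]
 [0.5036 0.2618 0.0889]
 [0.4745 0.1752 0.0889]] [0.4777 0.2222 0.0889]
-108.46782191306892
boss [0.4593 0.2289 0.033 ]
handles [array([0.47388575, 0.20151172, 0.161     ]), array([0.48718411, 0.24105381, 0.161     ])] [0.48053493 0.22128277 0.161     ]
```

```bash
python3 -c "
from h import *
goto([0.4775,0.2220,0.25],161.5)
"
```

```text
t 5.2 pos [0.4722 0.2155 0.311 ] rot [-1.7991e+02 -2.0000e-02  1.6136e+02] F [-1.07  0.03 -0.01] w 0.0855
delta cm [-0.3   0.79  6.1 ] turn [-0.09 -0.02 -0.14]
```

arm_command:
  deltas:
    - [1,[-0.3,0.8,2],[0,0,0]]
    - [1,[0,0,3],[0,0,0]]
    - [1,[0,0,1.5],[0,0,0]]
    - [1,[0,0,0],[0,0,0]]
    - [1,[0,0,0],[0,0,0]]

```text
clock: 5.7
eef_pos: [0.4786, 0.2228, 0.2454]
tcp_rot: [180.0, 0.1, 161.4]
ft_force: [0.8, 0.5, 1.3]
gripper_width: 0.0853
```

```bash
python3 -c "
from h import *
goto([0.4775,0.2220,0.25],161.5)
s=ctrl.state()
r=ctrl.read_camera('wrist');cv2.imwrite('pics/w3.png',r['img']);T=wristT(s,r)
a=np.radians(-18.4);X=np.array([np.cos(a),np.sin(a),0]);Y=np.array([-X[1],X[0],0]);O=np.array([.4775,.222,0])
im=r['img'].copy()
for x,y,z in [(12,45,88.9),(12,-45,88.9),(-12,45,88.9),(-12,-45,88.9),(-40,0,35),(-20,0,33),(0,23,160),(0,-23,160)]:
  u=proj(r,T,O+X*x/1e3+Y*y/1e3+[0,0,z/1e3]);cv2.drawMarker(im,(round(u[0]),round(u[1])),(0,0,255),0,9,1)
cv2.imwrite('pics/w3m.png',cv2.resize(im[50:350,100:460],None,fx=2,fy=2,interpolation=cv2.INTER_CUBIC))
"
```

```text
t 5.7 pos [0.4786 0.2228 0.2454] rot [1.7997e+02 1.1000e-01 1.6137e+02] F [0.8  0.48 1.26] w 0.0853
delta cm [ 0.08 -0.11 -0.46] turn [ 0.03  0.11 -0.13]
```

View pics/w3m.png

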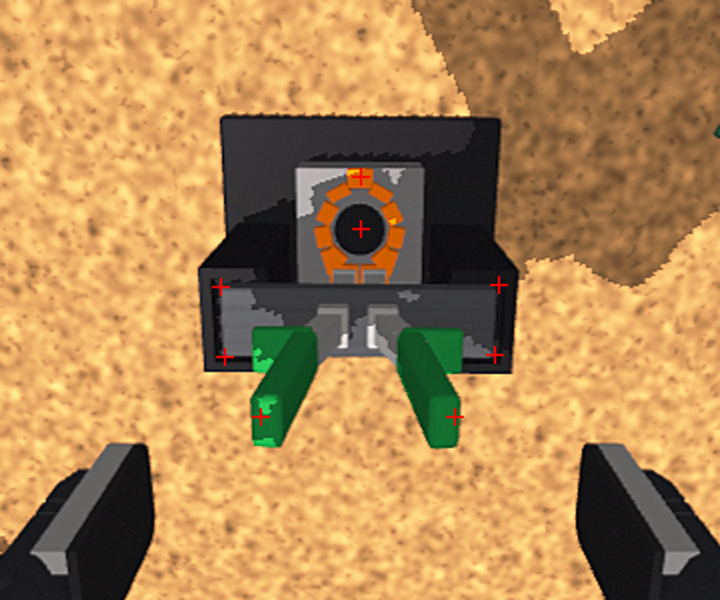

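arm_command:
  deltas:
    - [1,[0.1,-0.1,2],[0,0,0]]
    - [1,[0,0,2],[0,0,0]]
    - [1,[0,0,0.8],[0,0,0]]
    - [1,[0,0,0],[0,0,0]]
    - [1,[0,0,0],[0,0,0]]

```text
clock: 6.25
eef_pos: [0.4804, 0.2235, 0.2019]
tcp_rot: [179.6, 0.5, 161.4]
ft_force: [0.4, -0.7, 0.5]
gripper_width: 0.0855
```

```bash
python3 -c "
from h import *
goto([0.4773,0.2215,0.194],161.5)
s=ctrl.state()
r=ctrl.read_camera('wrist');cv2.imwrite('pics/w4.png',r['img']);T=wristT(s,r)
t=ctrl.read_camera('scene');cv2.imwrite('pics/s4.png',cv2.resize(t['img'][110:230,230:380],None,fx=5,fy=5,interpolation=cv2.INTER_CUBIC))
"
```

```text
t 6.25 pos [0.4804 0.2235 0.2019] rot [179.62   0.48 161.37] F [ 0.42 -0.71  0.48] w 0.0855
delta cm [ 0.24 -0.3   0.78] turn [ 0.38  0.48 -0.12]
```

View pics/w4.png

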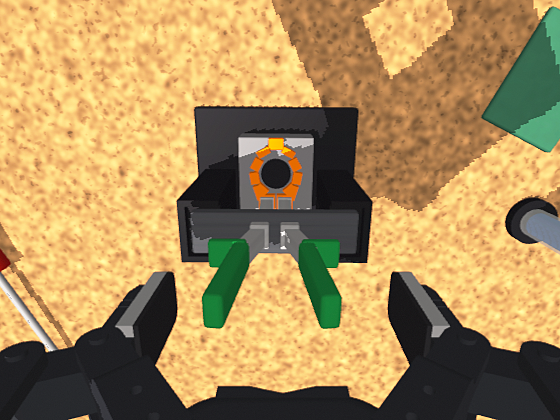

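View pics/s4.png

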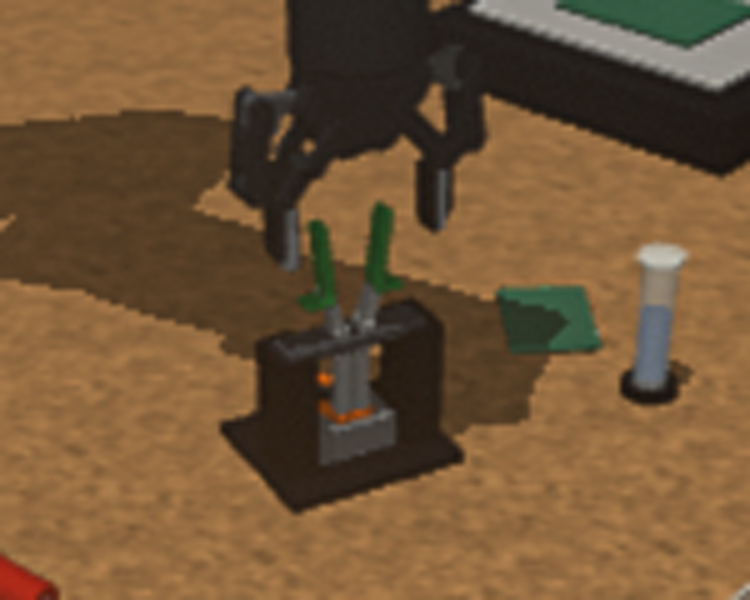

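arm_command:
  deltas:
    - [1,[0.24,-0.3,0.4],[0.4,0.5,-0.1]]
    - [1,[0,0,0.4],[0,0,0]]
    - [1,[0,0,0],[0,0,0]]
    - [1,[0,0,0],[0,0,0]]
    - [1,[0,0,0],[0,0,0]]

```text
clock: 6.85
eef_pos: [0.4776, 0.2216, 0.1948]
tcp_rot: [179.9, 0.1, 161.5]
ft_force: [0.3, 1.1, -0.3]
gripper_width: 0.0854
```

```bash
python3 -c "
from h import *
goto([0.4773,0.2215,0.194],161.5)
s=ctrl.state()
r=ctrl.read_camera('wrist');T=wristT(s,r)
a=np.radians(-18.4);X=np.array([np.cos(a),np.sin(a),0]);Y=np.array([-X[1],X[0],0]);O=np.array([.4775,.222,0])
im=r['img'].copy()
for x,y,z in [(12,45,88.9),(12,-45,88.9),(-12,45,88.9),(-12,-45,88.9),(-40,0,35),(-20,0,33),(0,23,160),(0,-23,160)]:
  u=proj(r,T,O+X*x/1e3+Y*y/1e3+[0,0,z/1e3]);cv2.drawMarker(im,(round(u[0]),round(u[1])),(0,0,255),0,9,1)
cv2.imwrite('pics/w5m.png',cv2.resize(im[80:380,100:460],None,fx=2,fy=2,interpolation=cv2.INTER_CUBIC))
goto([0.4773,0.2215,0.194],161.5)
"
```

```text
t 6.85 pos [0.4776 0.2216 0.1948] rot [1.7994e+02 5.0000e-02 1.6148e+02] F [ 0.32  1.14 -0.32] w 0.0854
delta cm [ 0.03 -0.02  0.08] turn [ 0.06  0.05 -0.02]
t 6.9 pos [0.4777 0.2216 0.1949] rot [1.7994e+02 6.0000e-02 1.6149e+02] F [ 0.79  0.34 -0.21] w 0.0857
delta cm [ 0.03 -0.02  0.09] turn [ 0.06  0.06 -0.01]
```

View pics/w5m.png

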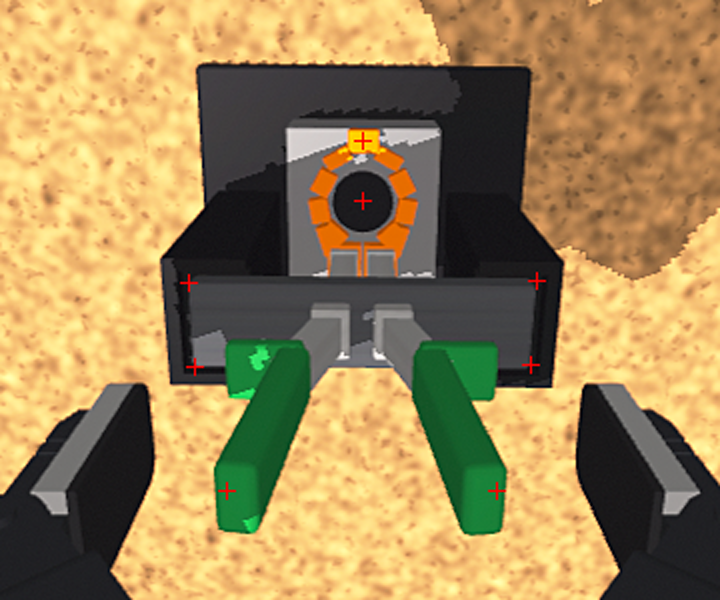

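arm_command:
  deltas:
    - [0.3,[0,0,0],[0,0,0]]
    - [0.3,[0,0,0],[0,0,0]]
    - [0.2,[0,0,0],[0,0,0]]
    - [0.2,[0,0,0],[0,0,0]]
    - [0.2,[0,0,0],[0,0,0]]
  force: 30

```text
clock: 7.4
eef_pos: [0.4777, 0.2215, 0.195]
tcp_rot: [180.0, 0.1, 161.5]
ft_force: [0.2, 0.0, 0.5]
gripper_width: 0.051
```

```bash
python3 -c "
from h import *
goto([0.4773,0.2215,0.194],161.5)
r=ctrl.read_camera('wrist')
cv2.imwrite('pics/w6.png',r['img'])
"
```

```text
t 7.4 pos [0.4777 0.2215 0.195 ] rot [1.7995e+02 6.0000e-02 1.6149e+02] F [0.24 0.01 0.46] w 0.051
delta cm [ 0.03 -0.01  0.1 ] turn [ 0.05  0.06 -0.01]
```

View pics/w6.png

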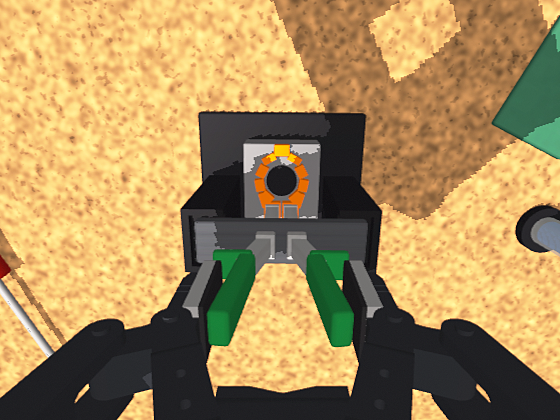

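arm_command:
  deltas:
    - [0.1,[0,0,0],[0,0,0]]
    - [0.05,[0,0,0],[0,0,0]]
    - [0,[0,0,0],[0,0,0]]
    - [-0.05,[0,0,0],[0,0,0]]
    - [-0.05,[0,0,0],[0,0,0]]
  force: 30

```text
clock: 7.95
eef_pos: [0.4778, 0.2208, 0.1963]
tcp_rot: [-180.0, 0.1, 161.5]
ft_force: [-0.3, -0.4, -0.5]
gripper_width: 0.0406
```

arm_command:
  deltas:
    - [-0.1,[0,0,0],[0,0,0]]
    - [-0.15,[0,0,0],[0,0,0]]
    - [-0.2,[0,0,0],[0,0,0]]
    - [-0.2,[0,0,0],[0,0,0]]
    - [-0.2,[0,0,0],[0,0,0]]
  force: 30

```text
clock: 8.45
eef_pos: [0.4779, 0.2208, 0.1972]
tcp_rot: [-180.0, 0.1, 161.5]
ft_force: [-1.5, -1.8, 3.1]
gripper_width: 0.0345
```

```bash
python3 -c "
from h import *
goto([0.4773,0.2215,0.194],161.5)
r=ctrl.read_camera('wrist')
cv2.imwrite('pics/w7.png',cv2.resize(r['img'][80:380,100:460],None,fx=2,fy=2,interpolation=cv2.INTER_CUBIC))
"
```

```text
t 8.45 pos [0.4779 0.2208 0.1972] rot [-1.7999e+02  1.2000e-01  1.6151e+02] F [-1.54 -1.84  3.12] w 0.0345
delta cm [0.08 0.05 0.32] turn [-0.01  0.12  0.01]
```

View pics/w7.png

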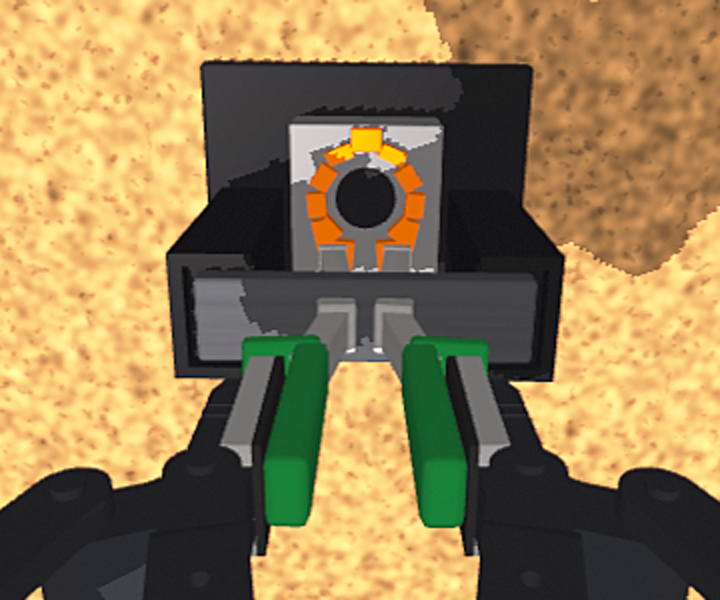

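arm_command:
  deltas:
    - [-0.25,[0,0,-0.05],[0,0,0]]
    - [-0.3,[0,0,-0.05],[0,0,0]]
    - [-0.35,[0,0,-0.05],[0,0,0]]
    - [-0.38,[0,0,0],[0,0,0]]
    - [-0.38,[0,0,0],[0,0,0]]
  force: 30

```text
clock: 9.0
eef_pos: [0.4778, 0.221, 0.1983]
tcp_rot: [-180.0, 0.1, 161.5]
ft_force: [-1.4, -0.8, 1.6]
gripper_width: 0.0266
```

```bash
python3 -c "
from h import *
goto([0.4773,0.2215,0.194],161.5)
r=ctrl.read_camera('wrist');print(ctrl.state()['gripper_width'])
cv2.imwrite('pics/w8.png',r['img']);cv2.imwrite('pics/w8m.png',cv2.resize(r['img'][80:380,100:460],None,fx=2,fy=2,interpolation=cv2.INTER_CUBIC))
"
```

```text
t 9.0 pos [0.4778 0.221  0.1983] rot [-1.8000e+02  1.0000e-01  1.6151e+02] F [-1.44 -0.83  1.6 ] w 0.0266
delta cm [0.07 0.03 0.43] turn [-0.    0.1   0.01]
0.026467886706379607
```

View pics/w8m.png

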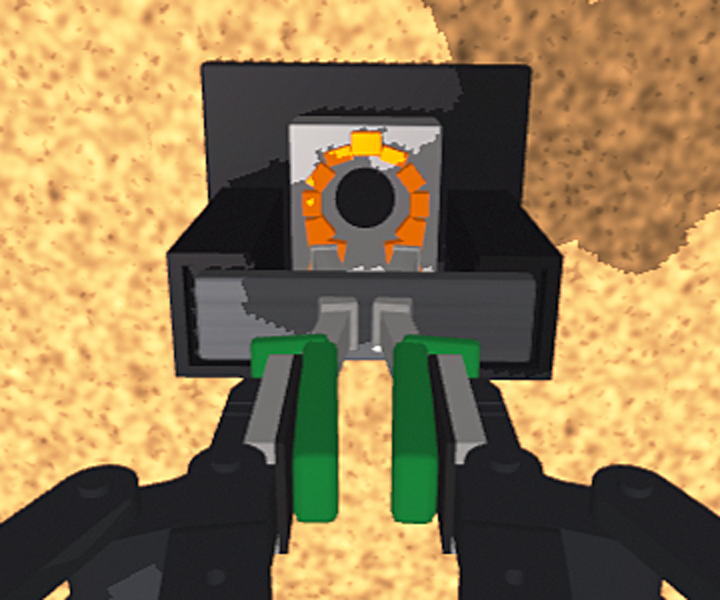

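arm_command:
  deltas:
    - [-0.41,[0,0,-0.03],[0,0,0]]
    - [-0.43,[0,0,-0.02],[0,0,0]]
    - [-0.44,[0,0,0],[0,0,0]]
    - [-0.44,[0,0,0],[0,0,0]]
    - [-0.44,[0,0,0],[0,0,0]]
  force: 30

```text
clock: 9.55
eef_pos: [0.4778, 0.221, 0.1986]
tcp_rot: [-180.0, 0.1, 161.5]
ft_force: [-0.8, -0.0, 0.5]
gripper_width: 0.024
```

```bash
python3 -c "
from h import *
goto([0.4773,0.2215,0.194],161.5)
s=ctrl.state();r=ctrl.read_camera('wrist');T=wristT(s,r)
a=np.radians(-18.4);X=np.array([np.cos(a),np.sin(a),0]);Y=np.array([-X[1],X[0],0]);O=np.array([.4775,.222,0])
im=r['img'].copy()
for x,y,z in [(12,45,88.9),(12,-45,88.9),(-12,45,88.9),(-12,-45,88.9),(0,14,35),(0,-14,35),(-20,0,33)]:
  u=proj(r,T,O+X*x/1e3+Y*y/1e3+[0,0,z/1e3]);cv2.drawMarker(im,(round(u[0]),round(u[1])),(0,0,255),0,9,1)
cv2.imwrite('pics/w9m.png',cv2.resize(im[80:280,182:382],None,fx=4,fy=3,interpolation=cv2.INTER_CUBIC))
cv2.imwrite('pics/w9.png',r['img'])
"
```

```text
t 9.55 pos [0.4778 0.221  0.1986] rot [-1.8000e+02  1.0000e-01  1.6151e+02] F [-0.77 -0.01  0.48] w 0.024
delta cm [0.06 0.04 0.46] turn [-0.    0.1   0.01]
```

View pics/w9m.png

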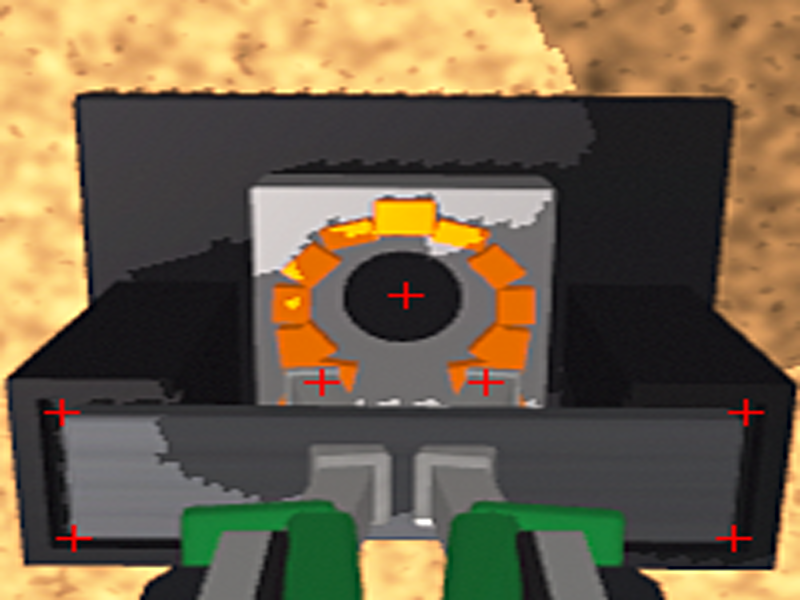

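arm_command:
  deltas:
    - [-0.44,[0,0,-0.3],[0,0,0]]
    - [-0.44,[0,0,-0.5],[0,0,0]]
    - [-0.44,[0,0,-1],[0,0,0]]
    - [-0.44,[0,0,-1],[0,0,0]]
    - [-0.44,[0,0,0],[0,0,0]]

```text
clock: 10.1
eef_pos: [0.4777, 0.221, 0.2288]
tcp_rot: [-180.0, 0.1, 161.5]
ft_force: [-0.1, -0.6, -1.6]
gripper_width: 0.0239
```

```bash
python3 -c "
from h import *
goto([0.4778,0.2210,0.28],161.5)
s=ctrl.state();r=ctrl.read_camera('wrist');T=wristT(s,r)
im=r['img'].copy()
cv2.imwrite('pics/w10m.png',cv2.resize(im[80:280,182:382],None,fx=4,fy=3,interpolation=cv2.INTER_CUBIC))
cv2.imwrite('pics/w10.png',r['img'])
t=ctrl.read_camera('scene');cv2.imwrite('pics/s10.png',cv2.resize(t['img'][110:230,230:380],None,fx=5,fy=5,interpolation=cv2.INTER_CUBIC))
"
```

```text
t 10.1 pos [0.4777 0.221  0.2288] rot [-1.7998e+02  7.0000e-02  1.6151e+02] F [-0.06 -0.65 -1.62] w 0.0239
delta cm [-0.02  0.   -5.12] turn [-0.02  0.07  0.01]
```

View pics/w10m.png

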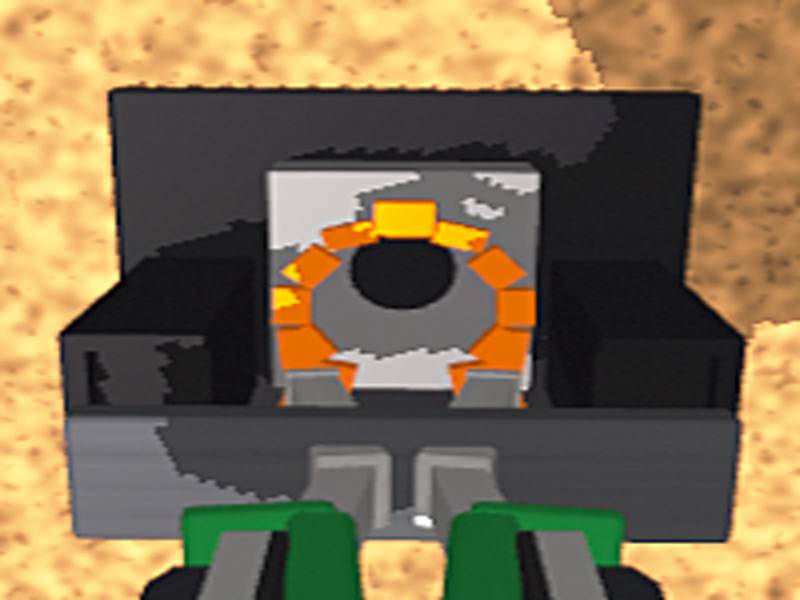

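View pics/s10.png

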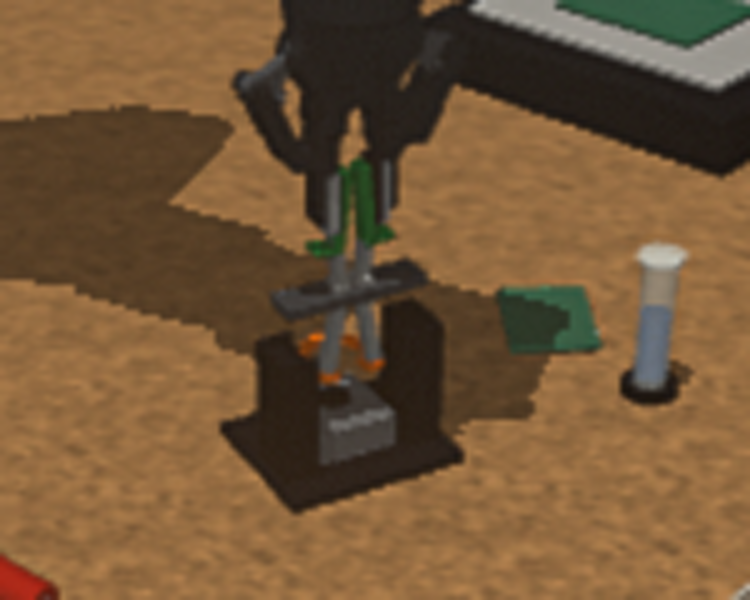

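```bash
cat >> h.py <<'E'
def toolpt(r,uv,z):
    T=r['T_tool_cam'];o,d=ray(r,T,uv);return o+d*(z-o[2])/d[2]
E
python3 -c "
from h import *
r=ctrl.read_camera('wrist')
print('hinge tool',toolpt(r,(283.25,152.7),.1636))
print('tips',[toolpt(r,u,.1636+0) for u in [(182+318/4,80+385/3),(182+487/4,80+385/3)]])
im=cv2.imread('pics/w10.png');hsv=cv2.cvtColor(im,cv2.COLOR_BGR2HSV)
m=cv2.inRange(hsv,(8,200,150),(30,255,255));
print(cv2.imwrite('pics/m.png',m[100:240,182:382]))
"
```

```text
hinge tool [0.03796445 0.00131382 0.1636    ]
tips [array([ 0.00016822, -0.01337013,  0.1636    ]), array([0.00018399, 0.01524324, 0.1636    ])]
True
```

```bash
python3 -c "
from h import *
r=ctrl.read_camera('wrist')
s=dict(eef_pos=np.array([.5646,-.1878,.3107]),tcp_rot=np.array([179.98,.15,169.78]))
T=wristT(s,r)
for uv,z in [((266,187),.1),((266.5,180.5),.077)]: print(onz(r,T,uv,z))
im=cv2.imread('pics/w1.png');cv2.imwrite('pics/w1z.png',cv2.resize(im[130:230,210:320],None,fx=6,fy=6,interpolation=cv2.INTER_CUBIC))
"
```

```text
[ 0.5602575  -0.19944957  0.1       ]
[ 0.56047585 -0.20005029  0.077     ]
```

View pics/w1z.png

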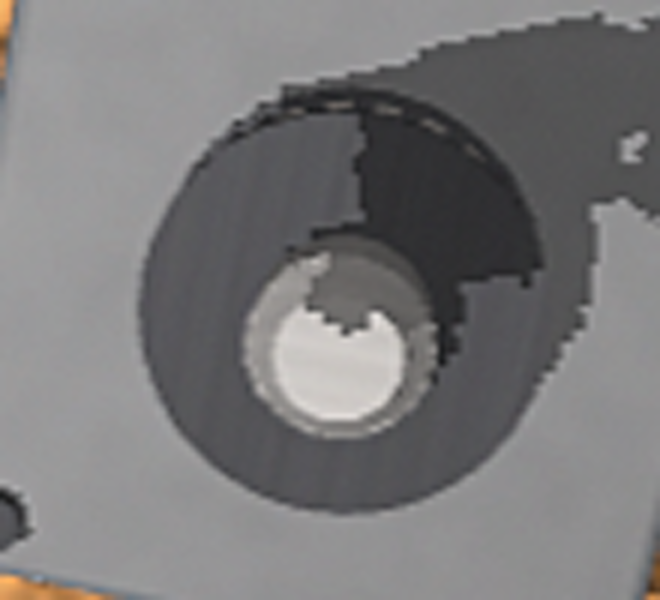

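```bash
python3 -c "
from h import *
plan([0.4778,0.2210,0.305],161.5,3)
goto([0.634,-0.2255,0.305],161.5)
"
```

```text
[[-0.04, 0.03, -4.0], [-0.1, -0.0, 0.0]]
[[-0.04, 0.03, -3.82], [-0.0, -0.0, 0.0]]
[[-0.0, 0.0, 0.0], [-0.0, -0.0, 0.0]]
t 10.3 pos [0.4767 0.2206 0.2268] rot [-1.7987e+02 -5.0000e-02  1.6151e+02] F [-0.5  -0.6  -2.19] w 0.0241
delta cm [-29.06 -37.33  -7.76] turn [-0.13 -0.05  0.01]
```

arm_command:
  deltas:
    - [-0.44,[0,0,-2.5],[0,0,0]]
    - [-0.44,[0,0,-3],[0,0,0]]
    - [-0.44,[0,0,-2.3],[0,0,0]]
    - [-0.44,[-1.2,-1.6,0],[0,0,0]]
    - [-0.44,[-2.4,-3.1,0],[0,0,0]]

```text
clock: 10.8
eef_pos: [0.4944, 0.166, 0.3053]
tcp_rot: [-179.7, -0.3, 161.7]
ft_force: [0.7, 0.1, -1.8]
gripper_width: 0.0242
```

arm_command:
  deltas:
    - [-0.44,[-2.4,-3.1,0],[0,0,0]]
    - [-0.44,[-2.4,-3.1,0],[0,0,0]]
    - [-0.44,[-2.4,-3.1,0],[0,0,0]]
    - [-0.44,[-2.4,-3.1,0],[0,0,0]]
    - [-0.44,[-2.4,-3.1,0],[0,0,0]]

```text
clock: 11.3
eef_pos: [0.5608, -0.0249, 0.3041]
tcp_rot: [-179.7, -0.4, 161.9]
ft_force: [0.0, -0.4, -2.8]
gripper_width: 0.0243
```

```bash
python3 -c "
from h import *
goto([0.634,-0.2255,0.305],161.5)
"
```

```text
t 11.3 pos [ 0.5608 -0.0249  0.3041] rot [-179.72   -0.4   161.95] F [ 0.03 -0.45 -2.82] w 0.0243
delta cm [-13.17 -16.81  -0.1 ] turn [-0.28 -0.4   0.45]
```

arm_command:
  deltas:
    - [-0.44,[-2.4,-3.1,0],[0,0,0]]
    - [-0.44,[-2.4,-3.1,0],[0,0,0]]
    - [-0.44,[-2.4,-3.1,0],[0,0,0]]
    - [-0.44,[-2.4,-3.1,0],[0,0,0]]
    - [-0.44,[-1.6,-2,0],[0,0,0]]

```text
clock: 11.8
eef_pos: [0.6234, -0.2058, 0.3007]
tcp_rot: [-179.7, -0.6, 161.8]
ft_force: [0.1, -0.1, -1.9]
gripper_width: 0.0242
```

arm_command:
  deltas:
    - [-0.44,[-1,-1.2,0],[-0.2,-0.3,0.4]]
    - [-0.44,[0,0,0],[0,0,0]]
    - [-0.44,[0,0,0],[0,0,0]]
    - [-0.44,[0,0,0],[0,0,0]]
    - [-0.44,[0,0,0],[0,0,0]]

```text
clock: 12.3
eef_pos: [0.6286, -0.2213, 0.298]
tcp_rot: [-179.9, -0.5, 161.3]
ft_force: [-0.1, 0.1, -2.2]
gripper_width: 0.0243
```

```bash
python3 -c "
from h import *
goto([0.634,-0.2255,0.305],161.5)
s=ctrl.state();print(s['eef_pos'],s['tcp_rot'])
r=ctrl.read_camera('wrist');cv2.imwrite('pics/w11.png',r['img'])
s=ctrl.state();print(s['eef_pos'],s['tcp_rot'])
"
```

```text
t 12.3 pos [ 0.6286 -0.2213  0.298 ] rot [-179.95   -0.53  161.28] F [-0.1   0.14 -2.16] w 0.0243
delta cm [-0.64 -0.22 -0.7 ] turn [-0.05 -0.53 -0.22]
[ 0.62859377 -0.22130799  0.2980299 ] [-179.94765379   -0.52678221  161.28286705]
[ 0.62857129 -0.2212532   0.29805683] [-179.94813769   -0.53090633  161.29009439]
```

View pics/w11.png

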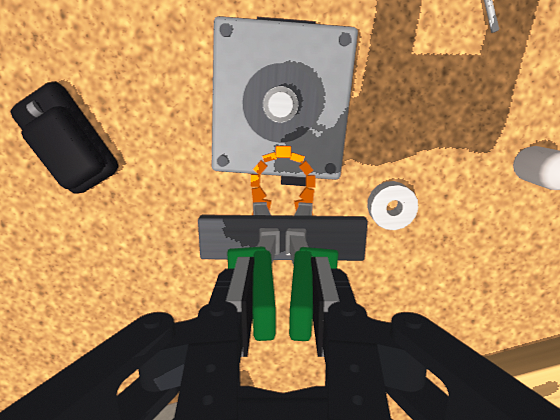

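```bash
python3 -c "
from h import *
im=cv2.imread('pics/w11.png');cv2.imwrite('pics/w11z.png',cv2.resize(im[50:220,220:340],None,fx=5,fy=3.5,interpolation=cv2.INTER_CUBIC))
g=cv2.cvtColor(im,cv2.COLOR_BGR2GRAY)
m=((g>200)&(np.hypot(np.arange(560)[None]-280,np.arange(420)[:,None]-104)<22)).astype(np.uint8)
c,_=cv2.findContours(m,cv2.RETR_EXTERNAL,cv2.CHAIN_APPROX_NONE);c=max(c,key=len);print(cv2.fitEllipse(c),cv2.minEnclosingCircle(c))
"
```

```text
((279.8358154296875, 104.18821716308594), (23.59615135192871, 24.494131088256836), 176.95416259765625) ((280.0, 104.31999969482422), 12.680099487304688)
```

View pics/w11z.png

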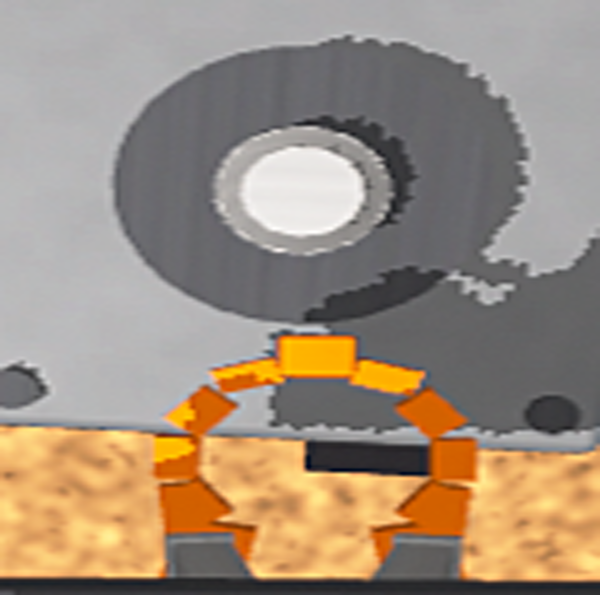

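```bash
python3 -c "
from h import *
r=ctrl.read_camera('wrist');s=ctrl.state()
st=dict(eef_pos=np.array([.62859,-.22131,.29803]),tcp_rot=np.array([-179.948,-.527,161.283]))
T=wristT(st,r)
for z in (.092,.1,.106): print('shaft',onz(r,T,(280.3,104.2),z))
R=Ro.from_euler('xyz',st['tcp_rot'],degrees=True)
for uv in [(283.2,151.7),(283.25,152.7)]:
  h=toolpt(r,uv,.1636);o=h+[-.02,0,.005];w=R.apply(o)+st['eef_pos'];print('ringorig tool',o,'world',w)
Rt=Ro.from_euler('xyz',[180,0,161.5],degrees=True)
print('TCP for align',np.array([.5600,-.1990,0])-Rt.apply([.0178,.0011,0]))
# scene
sc=cv2.imread('pics/scene0.png');t=ctrl.read_camera('scene');Ts=t['cam_to_world']
for z in (.092,.099,.106): print(z,proj(t,Ts,[.56,-.199,z]))
for z in (.070,.077,.084): print('face',z,proj(t,Ts,[.56,-.199,z]))
hc=[onz(t,Ts,np.array(u)/6+[150,240],.04) for u in [(118,172),(410,90),(507,300),(188,403)]];print(np.mean(hc,0),hc)
"
```

```text
shaft [ 0.56336697 -0.20024685  0.092     ]
shaft [ 0.56318071 -0.20012902  0.1       ]
shaft [ 0.56304102 -0.20004064  0.106     ]
ringorig tool [0.01862723 0.00128286 0.1686    ] world [ 0.60984243 -0.21376516  0.12960737]
ringorig tool [0.01797992 0.00131593 0.1686    ] world [ 0.6104661  -0.21394156  0.12960138]
TCP for align [ 5.76531126e-01 -2.05691179e-01 -1.34711148e-19]
0.092 (np.float64(197.01705460589127), np.float64(260.1940594722864))
0.099 (np.float64(196.5628024859184), np.float64(257.76179231651815))
0.106 (np.float64(196.1044224662781), np.float64(255.30742255661863))
face 0.07 (np.float64(198.41844427565525), np.float64(267.6977208011614))
face 0.077 (np.float64(197.97680875038043), np.float64(265.3330084845505))
face 0.084 (np.float64(197.53121647767955), np.float64(262.94710998875655))
[ 0.56522233 -0.20056669  0.04      ] [array([ 0.48431649, -0.23020163,  0.04      ]), array([ 0.52893562, -0.12321185,  0.04      ]), array([ 0.64531266, -0.17074102,  0.04      ]), array([ 0.60232453, -0.27811226,  0.04      ])]
```

arm_command:
  deltas:
    - [-0.44,[1.5,0,0],[0,-0.5,-0.2]]
    - [-0.44,[2,-0.1,0],[0,0,0]]
    - [-0.44,[1.4,-0.1,0],[0,0,0]]
    - [-0.44,[0,0,0],[0,0,0]]
    - [-0.44,[0,0,0],[0,0,0]]

```text
clock: 12.95
eef_pos: [0.581, -0.2057, 0.2993]
tcp_rot: [-179.9, 0.1, 161.6]
ft_force: [-0.4, 0.2, -1.8]
gripper_width: 0.0243
```

```bash
python3 -c "
from h import *
goto([0.5765,-0.2057,0.298],161.5)
s=ctrl.state();print(s['eef_pos'],s['tcp_rot'])
r=ctrl.read_camera('wrist');cv2.imwrite('pics/w12.png',r['img'])
cv2.imwrite('pics/w12z.png',cv2.resize(r['img'][100:260,210:360],None,fx=5,fy=3.7,interpolation=cv2.INTER_CUBIC))
"
```

```text
t 12.95 pos [ 0.581  -0.2057  0.2993] rot [-1.7994e+02  1.5000e-01  1.6164e+02] F [-0.42  0.24 -1.77] w 0.0243
delta cm [ 0.43 -0.15  0.13] turn [-0.06  0.15  0.14]
[ 0.58103456 -0.20565729  0.29928563] [-1.79943682e+02  1.49799941e-01  1.61644355e+02]
```

View pics/w12z.png

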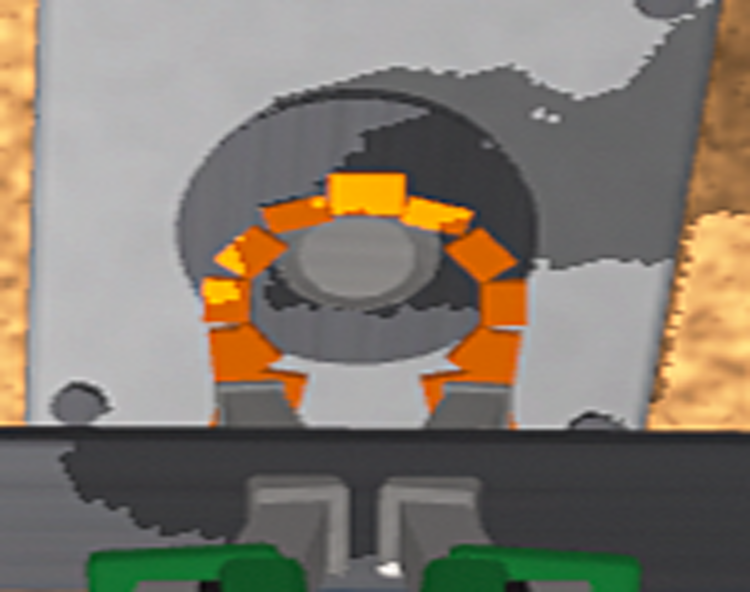

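```bash
cat > al.py <<'E'
from h import *
import sys
r=ctrl.read_camera('wrist');
def al(pos,rot,us,ub,hz):
    st=dict(eef_pos=np.array(pos),tcp_rot=np.array(rot));T=wristT(st,r);R=Ro.from_euler('xyz',rot,degrees=True)
    o=toolpt(r,ub,.1636)+[-.02,0,.005]
    w=R.apply(o)+st['eef_pos']
    for z in hz:
        p=onz(r,T,us,z); d=p-w; d[2]=0
        print('z',z,'shaft',p.round(4),'ring',w.round(4),'need tool',(R.inv().apply(d)*1000).round(2))
E
python3 -c "
from al import *
al([.58103,-.20566,.29929],[-179.944,.15,161.644],(281.4,169.5),(283.4,152.4),(.092,.099,.106))
"
```

```text
z 0.092 shaft [ 0.5647 -0.2005  0.092 ] ring [ 0.5646 -0.1989  0.1306] need tool [-0.56 -1.45  0.  ]
z 0.099 shaft [ 0.5633 -0.2     0.099 ] ring [ 0.5646 -0.1989  0.1306] need tool [ 0.94 -1.43 -0.  ]
z 0.106 shaft [ 0.5619 -0.1995  0.106 ] ring [ 0.5646 -0.1989  0.1306] need tool [ 2.44 -1.4  -0.01]
```

```bash
python3 -c "
from h import *
t=ctrl.read_camera('scene');Ts=t['cam_to_world']
for z in (.092,.099,.106):
  print(z,'top',np.round(proj(t,Ts,[.565,-.2005,z]),1),'face',np.round(proj(t,Ts,[.565,-.2005,z-.022]),1))
  C=[(np.array(proj(t,Ts,[.565+.03*np.cos(a),-.2005+.03*np.sin(a),z-.022]))-[150,240])*6 for a in np.linspace(0,6.28,60)];C=np.array(C);print('face bbox',C.min(0),C.max(0))
  C=[(np.array(proj(t,Ts,[.565+.009*np.cos(a),-.2005+.009*np.sin(a),z]))-[150,240])*6 for a in np.linspace(0,6.28,60)];C=np.array(C);print('top bbox',C.min(0),C.max(0))
cv2.imwrite('pics/s12.png',cv2.resize(t['img'][200:320,130:280],None,fx=5,fy=5,interpolation=cv2.INTER_CUBIC))
im=cv2.imread('pics/scene0.png');cv2.imwrite('pics/s0c.png',cv2.resize(im[245:295,175:225],None,fx=14,fy=12,interpolation=cv2.INTER_CUBIC))
"
```

```text
0.092 top [197.8 261.6] face [199.2 269.1]
face bbox [212.00086118 119.51672341] [377.90884399 232.91792474]
top bbox [261.64462208 112.86024668] [312.13739663 146.59183124]
0.099 top [197.4 259.2] face [198.8 266.7]
face bbox [208.97055289 105.44615535] [375.64923391 218.57520148]
top bbox [258.81193359  98.28810355] [309.5401061  131.92869542]
0.106 top [196.9 256.7] face [198.3 264.4]
face bbox [205.91281908  91.25239047] [373.36938322 204.09977618]
top bbox [255.95336939  83.58407639] [306.91914352 117.13060593]
```

View pics/s12.png

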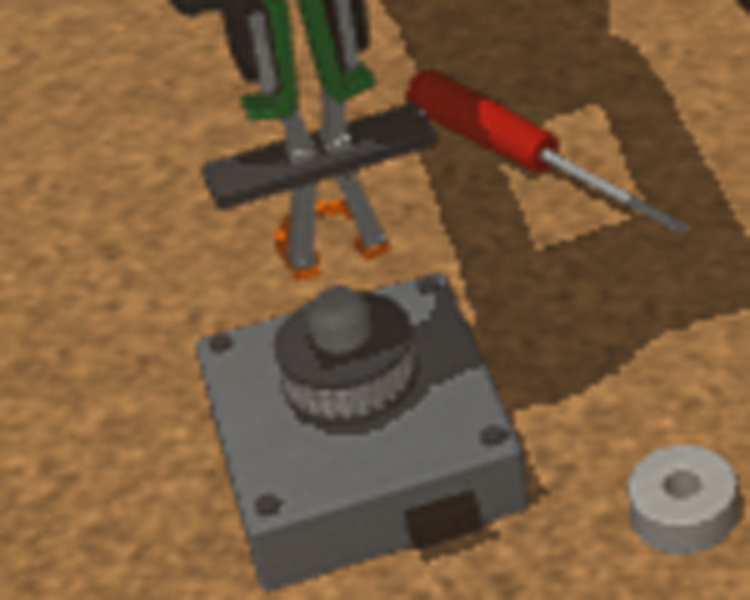

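View pics/s0c.png

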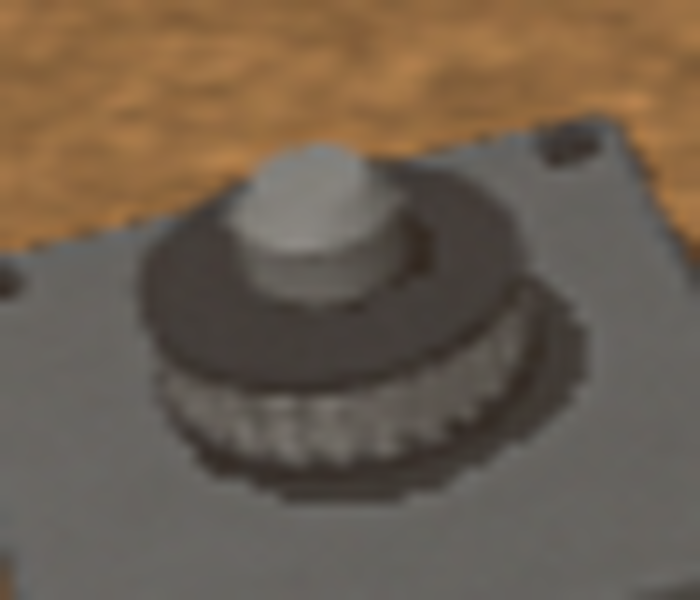

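arm_command:
  deltas:
    - [-0.44,[0.05,-0.15,0.8],[0,0,0]]
    - [-0.44,[0,0,1.2],[0,0,0]]
    - [-0.44,[0,0,0.4],[0,0,0]]
    - [-0.44,[0,0,0],[0,0,0]]
    - [-0.44,[0,0,0],[0,0,0]]

```text
clock: 13.6
eef_pos: [0.5812, -0.2076, 0.2713]
tcp_rot: [-179.9, 0.0, 161.6]
ft_force: [-0.3, 0.3, -2.5]
gripper_width: 0.0244
```

```bash
python3 -c "
from h import *
s=ctrl.state();print(s['eef_pos'],s['tcp_rot'],s['ft_force'])
r=ctrl.read_camera('wrist');cv2.imwrite('pics/w13.png',r['img'])
cv2.imwrite('pics/w13z.png',cv2.resize(r['img'][100:260,210:360],None,fx=5,fy=3.7,interpolation=cv2.INTER_CUBIC))
t=ctrl.read_camera('scene');cv2.imwrite('pics/s13.png',cv2.resize(t['img'][210:310,140:260],None,fx=6,fy=6,interpolation=cv2.INTER_CUBIC))
"
```

```text
[ 0.58116783 -0.20761702  0.27125536] [-1.79943501e+02  3.61959252e-02  1.61632291e+02] [-0.31596102  0.28715927 -2.46601413]
```

View pics/w13z.png

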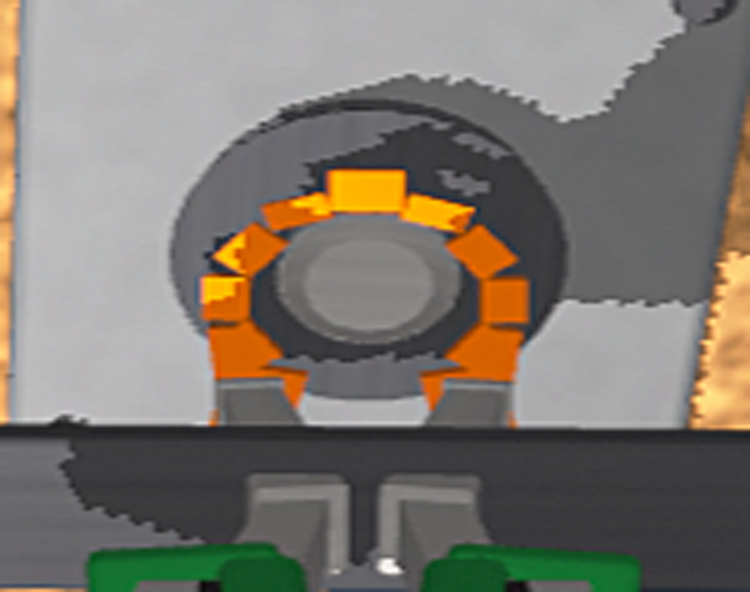

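View pics/s13.png

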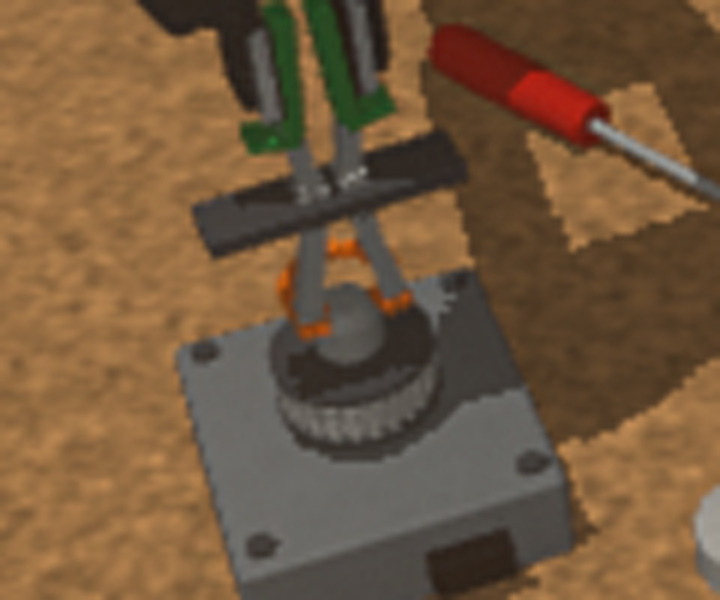

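```bash
python3 -c "
from al import *
al([.58117,-.20762,.27126],[-179.943,.036,161.632],(283.6,177.6),(283.4,152.0),(.092,.097,.1,.106))
"
```

```text
z 0.092 shaft [ 0.5648 -0.2007  0.092 ] ring [ 0.5642 -0.2007  0.1026] need tool [-0.6  0.2  0. ]
z 0.097 shaft [ 0.5637 -0.2003  0.097 ] ring [ 0.5642 -0.2007  0.1026] need tool [ 0.57  0.19 -0.  ]
z 0.1 shaft [ 0.563  -0.2001  0.1   ] ring [ 0.5642 -0.2007  0.1026] need tool [ 1.28  0.18 -0.  ]
z 0.106 shaft [ 0.5617 -0.1997  0.106 ] ring [ 0.5642 -0.2007  0.1026] need tool [ 2.69  0.16 -0.  ]
```

arm_command:
  deltas:
    - [-0.44,[0.08,0.02,0.2],[0,0,0]]
    - [-0.44,[0,0,0.2],[0,0,0]]
    - [-0.44,[0,0,0.1],[0,0,0]]
    - [-0.44,[0,0,0],[0,0,0]]
    - [-0.44,[0,0,0],[0,0,0]]

```text
clock: 14.25
eef_pos: [0.581, -0.2073, 0.2675]
tcp_rot: [-179.9, 0.2, 161.6]
ft_force: [0.4, 0.2, -2.3]
gripper_width: 0.0241
```

```bash
python3 -c "
from h import *
s=ctrl.state();print(s['eef_pos'],s['tcp_rot'],s['ft_force'])
r=ctrl.read_camera('wrist');cv2.imwrite('pics/w14.png',r['img'])
cv2.imwrite('pics/w14z.png',cv2.resize(r['img'][110:230,220:350],None,fx=6,fy=4.8,interpolation=cv2.INTER_CUBIC))
"
```

```text
[ 0.58095927 -0.20726362  0.26746003] [-179.94021878    0.19462692  161.63750391] [ 0.40503332  0.15365923 -2.26192116]
```

View pics/w14z.png

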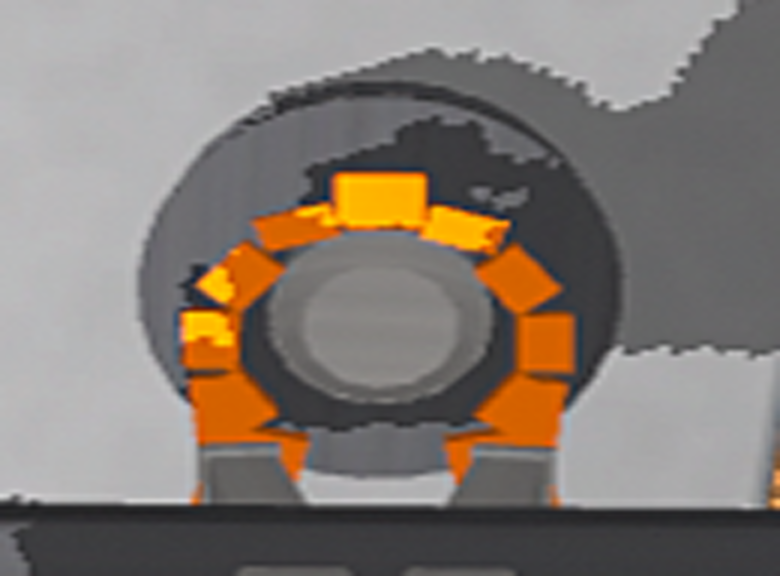

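```bash
python3 -c "
from al import *
al([.58096,-.20726,.26746],[-179.94,.195,161.637],(283.6,178.3),(283.3,151.8),(.092,.095,.097,.1,.106))
"
```

```text
z 0.092 shaft [ 0.5647 -0.2004  0.092 ] ring [ 0.5643 -0.2005  0.0988] need tool [-0.34  0.25  0.  ]
z 0.095 shaft [ 0.564  -0.2001  0.095 ] ring [ 0.5643 -0.2005  0.0988] need tool [ 0.38  0.25 -0.  ]
z 0.097 shaft [ 0.5635 -0.2     0.097 ] ring [ 0.5643 -0.2005  0.0988] need tool [ 0.86  0.24 -0.  ]
z 0.1 shaft [ 0.5629 -0.1998  0.1   ] ring [ 0.5643 -0.2005  0.0988] need tool [ 1.58  0.23 -0.01]
z 0.106 shaft [ 0.5615 -0.1993  0.106 ] ring [ 0.5643 -0.2005  0.0988] need tool [ 3.02  0.22 -0.01]
```

arm_command:
  deltas:
    - [-0.44,[0.1,0.03,0.1],[0,0.1,0]]
    - [-0.44,[0,0,0.2],[0,0,0]]
    - [-0.44,[0,0,0.2],[0,0,0]]
    - [-0.44,[0,0,0],[0,0,0]]
    - [-0.44,[0,0,0],[0,0,0]]

```text
clock: 14.85
eef_pos: [0.58, -0.2066, 0.262]
tcp_rot: [-179.9, 0.1, 161.6]
ft_force: [-0.0, -0.2, -1.9]
gripper_width: 0.0241
```

```bash
python3 -c "
from h import *
s=ctrl.state();print(s['eef_pos'],s['tcp_rot'],s['ft_force'])
r=ctrl.read_camera('wrist');cv2.imwrite('pics/w15.png',r['img'])
cv2.imwrite('pics/w15z.png',cv2.resize(r['img'][110:230,220:350],None,fx=6,fy=4.8,interpolation=cv2.INTER_CUBIC))
t=ctrl.read_camera('scene');cv2.imwrite('pics/s15.png',cv2.resize(t['img'][210:310,140:260],None,fx=6,fy=6,interpolation=cv2.INTER_CUBIC))
"
```

```text
[ 0.58002189 -0.20664371  0.26199863] [-1.79941323e+02  8.52533711e-02  1.61634332e+02] [-0.0436352  -0.16210374 -1.87203567]
```

View pics/w15z.png

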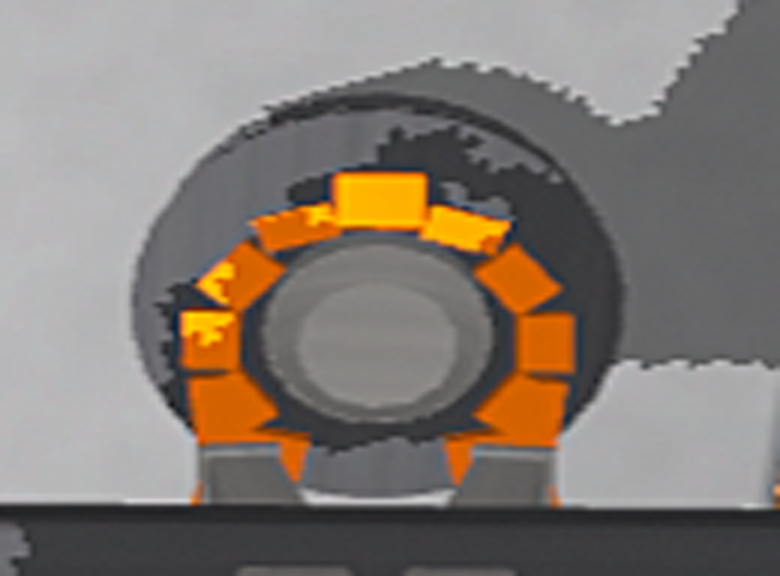

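View pics/s15.png

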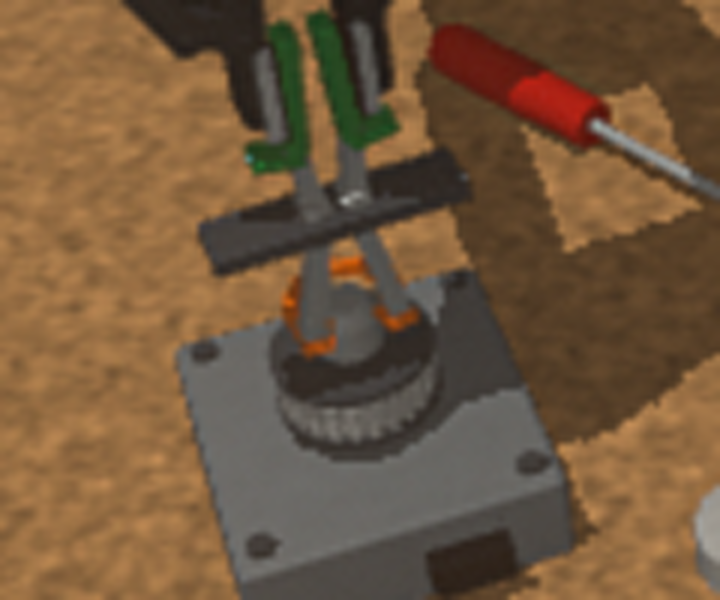

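```bash
python3 -c "
from al import *
al([.58002,-.20664,.26200],[-179.94,.085,161.634],(283.5,182),(283.3,151.8),(.092,.095,.097,.1,.106))
"
```

```text
z 0.092 shaft [ 0.5646 -0.2001  0.092 ] ring [ 0.563  -0.1998  0.0934] need tool [-1.62  0.18  0.  ]
z 0.095 shaft [ 0.5639 -0.1999  0.095 ] ring [ 0.563  -0.1998  0.0934] need tool [-0.87  0.17  0.  ]
z 0.097 shaft [ 0.5634 -0.1997  0.097 ] ring [ 0.563  -0.1998  0.0934] need tool [-0.37  0.17  0.  ]
z 0.1 shaft [ 0.5627 -0.1995  0.1   ] ring [ 0.563  -0.1998  0.0934] need tool [ 0.37  0.16 -0.  ]
z 0.106 shaft [ 0.5613 -0.199   0.106 ] ring [ 0.563  -0.1998  0.0934] need tool [ 1.87  0.15 -0.  ]
```

arm_command:
  deltas:
    - [-0.44,[-0.03,0.02,0.2],[0,0.1,0]]
    - [-0.44,[0,0,0.2],[0,0,0]]
    - [-0.44,[0,0,0],[0,0,0]]
    - [-0.44,[0,0,0],[0,0,0]]
    - [-0.44,[0,0,0],[0,0,0]]

```text
clock: 15.5
eef_pos: [0.5805, -0.2065, 0.2578]
tcp_rot: [-179.9, -0.0, 161.6]
ft_force: [0.3, -0.5, -1.7]
gripper_width: 0.0241
```

```bash
python3 -c "
from h import *
s=ctrl.state();print(s['eef_pos'],s['tcp_rot'],s['ft_force'])
r=ctrl.read_camera('wrist');cv2.imwrite('pics/w16.png',r['img'])
cv2.imwrite('pics/w16z.png',cv2.resize(r['img'][110:230,220:350],None,fx=6,fy=4.8,interpolation=cv2.INTER_CUBIC))
"
```

```text
[ 0.58048798 -0.20653582  0.25778622] [-1.79940768e+02 -1.00412198e-02  1.61639717e+02] [ 0.32413651 -0.4933608  -1.74941254]
```

View pics/w16z.png

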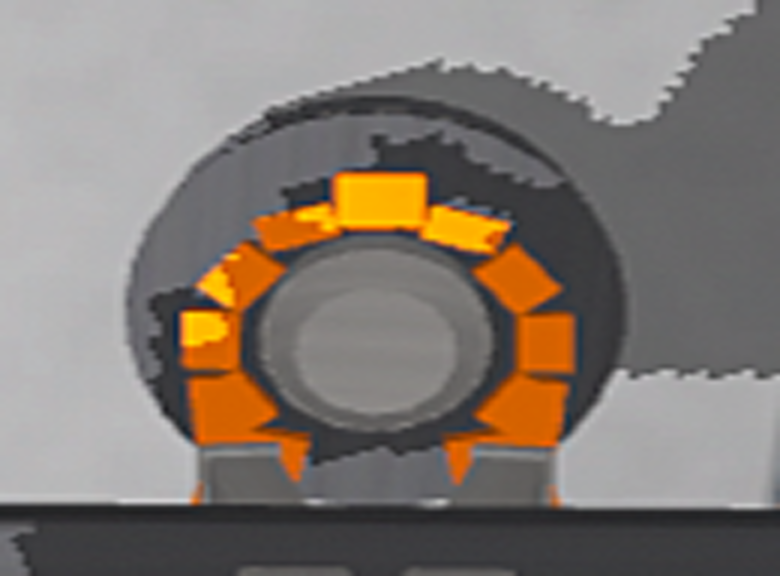

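```bash
python3 -c "
from al import *
P=[.58049,-.20654,.25779];Q=[-179.941,-.01,161.64]
al(P,Q,(282.8,183.1),(283.3,151.8),(.095,.097,.099))
al(P,Q,(282.75,180.1),(283.3,151.8),(.089,.091,.093))
"
```

```text
z 0.095 shaft [ 0.5637 -0.2     0.095 ] ring [ 0.5632 -0.1996  0.0892] need tool [-0.59 -0.3   0.  ]
z 0.097 shaft [ 0.5632 -0.1999  0.097 ] ring [ 0.5632 -0.1996  0.0892] need tool [-0.09 -0.3   0.  ]
z 0.099 shaft [ 0.5627 -0.1997  0.099 ] ring [ 0.5632 -0.1996  0.0892] need tool [ 0.41 -0.3   0.  ]
z 0.089 shaft [ 0.5631 -0.1999  0.089 ] ring [ 0.5632 -0.1996  0.0892] need tool [-0.   -0.33  0.  ]
z 0.091 shaft [ 0.5627 -0.1997  0.091 ] ring [ 0.5632 -0.1996  0.0892] need tool [ 0.48 -0.33  0.  ]
z 0.093 shaft [ 0.5622 -0.1996  0.093 ] ring [ 0.5632 -0.1996  0.0892] need tool [ 0.96 -0.33  0.  ]
```

arm_command:
  deltas:
    - [-0.44,[0.03,-0.03,0.2],[0,0,0]]
    - [-0.44,[0,0,0.3],[0,0,0]]
    - [-0.44,[0,0,0.2],[0,0,0]]
    - [-0.44,[0,0,0],[0,0,0]]
    - [-0.44,[0,0,0],[0,0,0]]

```text
clock: 16.1
eef_pos: [0.58, -0.2068, 0.2501]
tcp_rot: [-179.9, -0.0, 161.6]
ft_force: [0.1, -0.8, -2.2]
gripper_width: 0.024
```

```bash
python3 -c "
from h import *
s=ctrl.state();print(s['eef_pos'],s['tcp_rot'],s['ft_force'])
r=ctrl.read_camera('wrist');cv2.imwrite('pics/w17.png',r['img'])
cv2.imwrite('pics/w17z.png',cv2.resize(r['img'][110:230,220:350],None,fx=6,fy=4.8,interpolation=cv2.INTER_CUBIC))
"
```

```text
[ 0.58001781 -0.206758    0.25009936] [-1.79941159e+02 -1.34050865e-02  1.61633320e+02] [ 0.06901142 -0.80940172 -2.24703893]
```

View pics/w17z.png

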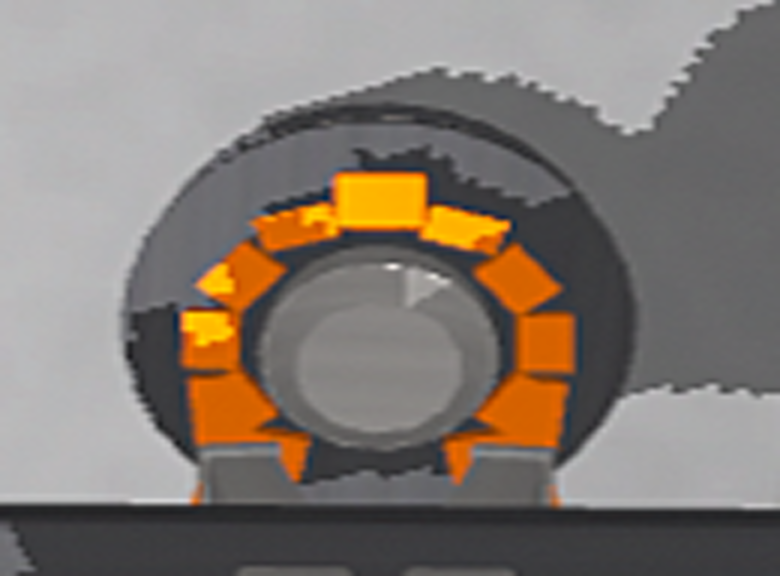

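arm_command:
  deltas:
    - [-0.44,[0,0,0.15],[0,0,0]]
    - [-0.44,[0,0,0.15],[0,0,0]]
    - [-0.44,[0,0,0],[0,0,0]]
    - [-0.44,[0,0,0],[0,0,0]]
    - [-0.44,[0,0,0],[0,0,0]]

```text
clock: 16.65
eef_pos: [0.5801, -0.2068, 0.247]
tcp_rot: [-179.9, 0.0, 161.6]
ft_force: [0.4, -0.0, -2.3]
gripper_width: 0.0242
```

arm_command:
  deltas:
    - [-0.44,[0,0,0.1],[0,0,0]]
    - [-0.44,[0,0,0],[0,0,0]]
    - [-0.44,[0,0,0.1],[0,0,0]]
    - [-0.44,[0,0,0],[0,0,0]]
    - [-0.44,[0,0,0],[0,0,0]]

```text
clock: 17.15
eef_pos: [0.5802, -0.2068, 0.2449]
tcp_rot: [-179.9, 0.0, 161.6]
ft_force: [0.3, -0.2, -2.1]
gripper_width: 0.0243
```

```bash
python3 -c "
from h import *
for i in range(3):
  s=ctrl.state();print(s['eef_pos'],s['tcp_rot'],s['ft_force'],s['wrist_torque'])
  r=ctrl.read_camera('wrist')
cv2.imwrite('pics/w18z.png',cv2.resize(r['img'][110:230,220:350],None,fx=6,fy=4.8,interpolation=cv2.INTER_CUBIC))
"
```

```text
[ 0.58017973 -0.20678302  0.24493894] [-1.79942122e+02  1.50186197e-02  1.61638274e+02] [ 0.30542291 -0.15300294 -2.06760767] [ 0.02942579 -0.00656701 -0.06708097]
[ 0.58013302 -0.20680351  0.24489322] [-1.79941027e+02  9.73376257e-03  1.61634727e+02] [-0.09152612  0.23061132 -2.6802643 ] [-0.02497811 -0.02781867  0.02363773]
[ 0.5801342  -0.20679229  0.24491879] [-1.79942031e+02  1.11890095e-02  1.61635306e+02] [-0.046694    0.71811378 -1.65717746] [-0.01463717 -0.05962002 -0.02743684]
```

View pics/w18z.png

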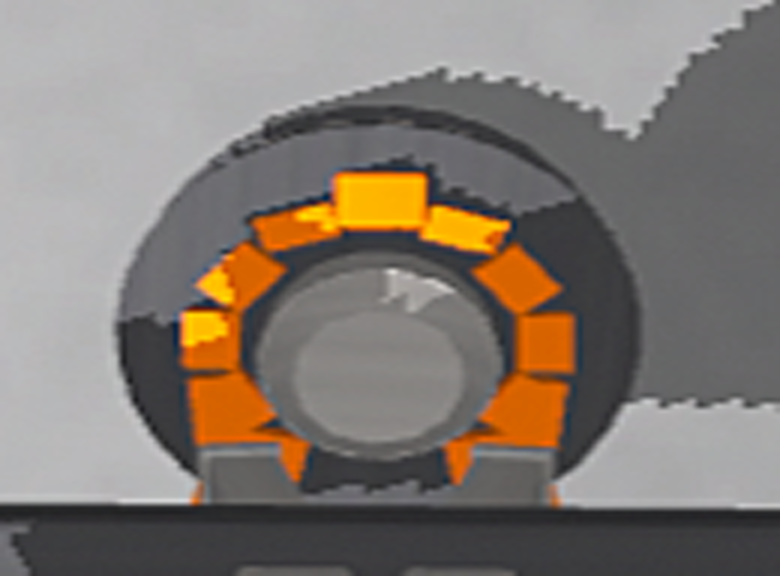

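arm_command:
  deltas:
    - [-0.44,[0,0,0.1],[0,0,0]]
    - [-0.44,[0,0,0],[0,0,0]]
    - [-0.44,[0,0,0],[0,0,0]]
    - [-0.44,[0,0,0],[0,0,0]]
    - [-0.44,[0,0,0],[0,0,0]]

```text
clock: 17.8
eef_pos: [0.5802, -0.2068, 0.2439]
tcp_rot: [-179.9, 0.0, 161.6]
ft_force: [-1.0, 0.0, -1.4]
gripper_width: 0.0245
```

arm_command:
  deltas:
    - [-0.44,[0,0,0.1],[0,0,0]]
    - [-0.44,[0,0,0],[0,0,0]]
    - [-0.44,[0,0,0],[0,0,0]]
    - [-0.44,[0,0,0],[0,0,0]]
    - [-0.44,[0,0,0],[0,0,0]]

```text
clock: 18.3
eef_pos: [0.5802, -0.2068, 0.2428]
tcp_rot: [-179.9, 0.0, 161.6]
ft_force: [-0.0, -0.3, -1.2]
gripper_width: 0.0238
```

arm_command:
  deltas:
    - [-0.44,[0,0,0.1],[0,0,0]]
    - [-0.44,[0,0,0],[0,0,0]]
    - [-0.44,[0,0,0],[0,0,0]]
    - [-0.44,[0,0,0],[0,0,0]]
    - [-0.44,[0,0,0],[0,0,0]]

```text
clock: 18.8
eef_pos: [0.5802, -0.2068, 0.2418]
tcp_rot: [-179.9, 0.0, 161.6]
ft_force: [0.5, 0.4, -2.3]
gripper_width: 0.0243
```

```bash
python3 -c "
from h import *
for i in range(4):
  s=ctrl.state();print(s['eef_pos'],s['tcp_rot'],s['ft_force'],s['wrist_torque'])
  r=ctrl.read_camera('wrist')
cv2.imwrite('pics/w19z.png',cv2.resize(r['img'][110:230,220:350],None,fx=6,fy=4.8,interpolation=cv2.INTER_CUBIC))
t=ctrl.read_camera('scene');cv2.imwrite('pics/s19.png',cv2.resize(t['img'][210:310,140:260],None,fx=6,fy=6,interpolation=cv2.INTER_CUBIC))
"
```

```text
[ 0.58024079 -0.2068362   0.24180244] [-1.79941189e+02  2.90861107e-02  1.61633308e+02] [ 0.53325394  0.43263488 -2.28940604] [-0.09106811  0.00334984  0.03014592]
[ 0.58023822 -0.20683203  0.24178723] [-1.79940617e+02  2.73005101e-02  1.61635514e+02] [-0.16670043 -0.63973365 -0.87111823] [-0.01929615  0.01554347  0.03266719]
[ 0.58022235 -0.20682021  0.24178801] [-1.79940930e+02  2.43211749e-02  1.61635129e+02] [-0.04929059  0.26458657 -1.66043512] [ 0.02713104  0.04038127 -0.04575076]
[ 0.58023894 -0.20682243  0.24179596] [-1.79942210e+02  2.97290682e-02  1.61634291e+02] [-0.56312511 -0.52108892 -1.82346707] [ 0.04555955 -0.0297626   0.02546656]
```

View pics/w19z.png

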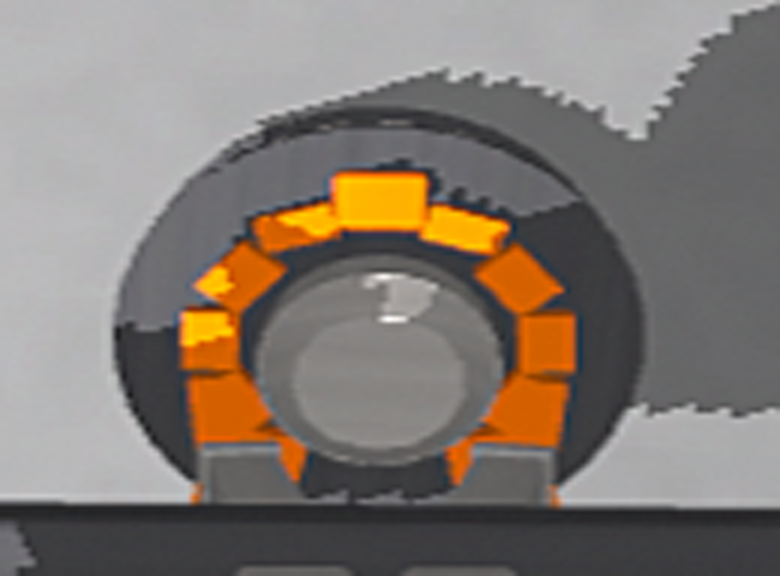

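View pics/s19.png

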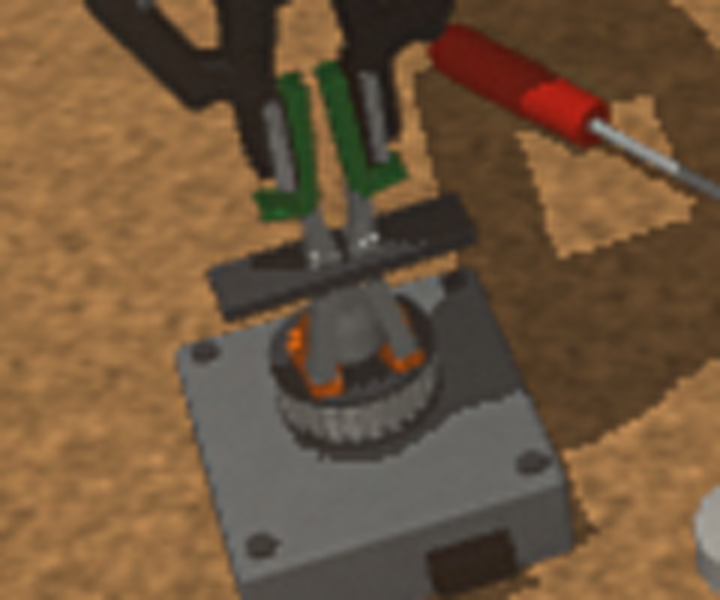

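arm_command:
  deltas:
    - [-0.44,[0,0,0.1],[0,0,0]]
    - [-0.44,[0,0,0],[0,0,0]]
    - [-0.44,[0,0,0],[0,0,0]]
    - [-0.44,[0,0,0],[0,0,0]]
    - [-0.44,[0,0,0],[0,0,0]]

```text
clock: 19.55
eef_pos: [0.5804, -0.2069, 0.2409]
tcp_rot: [-179.9, 0.0, 161.6]
ft_force: [-0.4, -0.3, -1.3]
gripper_width: 0.0246
```

```bash
python3 -c "
from h import *
F=[]
for i in range(3):
  s=ctrl.state();F.append(s['ft_force'])
  r=ctrl.read_camera('wrist')
print(s['eef_pos'],s['tcp_rot'],np.mean(F,0),s['wrist_torque'])
cv2.imwrite('pics/w20z.png',cv2.resize(r['img'][110:230,220:350],None,fx=6,fy=4.8,interpolation=cv2.INTER_CUBIC))
"
```

```text
[ 0.58032849 -0.20685847  0.24084984] [-1.79940393e+02  4.35863386e-02  1.61637014e+02] [-0.16758928  0.02160732 -0.97767602] [ 0.02468294 -0.00942988  0.00627891]
```

View pics/w20z.png

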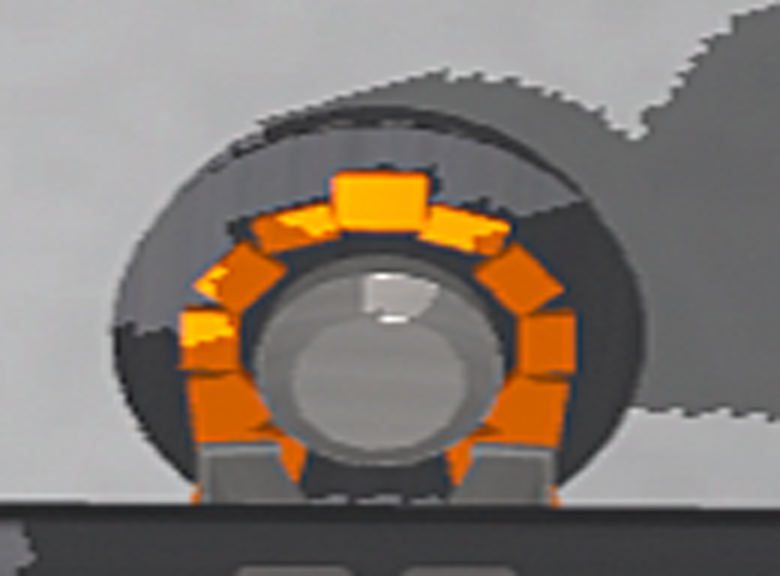

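arm_command:
  deltas:
    - [-0.44,[0,0,0.1],[0,0,0]]
    - [-0.44,[0,0,0],[0,0,0]]
    - [-0.44,[0,0,0],[0,0,0]]
    - [-0.44,[0,0,0],[0,0,0]]
    - [-0.44,[0,0,0],[0,0,0]]

```text
clock: 20.2
eef_pos: [0.5809, -0.207, 0.2408]
tcp_rot: [-179.9, 0.1, 161.6]
ft_force: [-0.1, 0.5, 0.3]
gripper_width: 0.0238
```

```bash
python3 -c "
from h import *
F=[]
for i in range(3):
  s=ctrl.state();F.append(s['ft_force'])
  r=ctrl.read_camera('wrist')
print(s['eef_pos'],s['tcp_rot'],np.mean(F,0),s['wrist_torque'])
cv2.imwrite('pics/w21z.png',cv2.resize(r['img'][110:230,220:350],None,fx=6,fy=4.8,interpolation=cv2.INTER_CUBIC))
"
```

```text
[ 0.58090792 -0.20706437  0.24078145] [-1.79939022e+02  1.48946900e-01  1.61636515e+02] [-0.51335245  0.3069705   0.57724077] [0.07184045 0.04285116 0.02572117]
```

View pics/w21z.png

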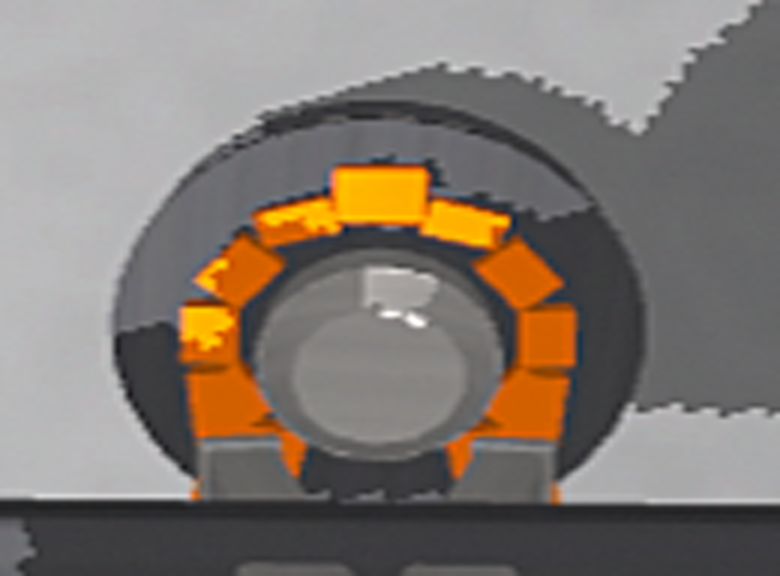

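arm_command:
  deltas:
    - [-0.44,[0.03,0,0.1],[0,0.1,0]]
    - [-0.44,[0,0,0.05],[0,0,0]]
    - [-0.44,[0,0,0.05],[0,0,0]]
    - [-0.44,[0,0,0.05],[0,0,0]]
    - [-0.44,[0,0,0.05],[0,0,0]]

```text
clock: 20.85
eef_pos: [0.5813, -0.2072, 0.2386]
tcp_rot: [-179.9, 0.2, 161.6]
ft_force: [-0.3, 0.4, 3.8]
gripper_width: 0.0238
```

```bash
python3 -c "
from h import *
F=[]
for i in range(3):
  s=ctrl.state();F.append(s['ft_force']);print(s['eef_pos'][2])
  r=ctrl.read_camera('wrist')
print(s['eef_pos'],s['tcp_rot'],np.mean(F,0),s['wrist_torque'])
cv2.imwrite('pics/w22z.png',cv2.resize(r['img'][110:230,220:350],None,fx=6,fy=4.8,interpolation=cv2.INTER_CUBIC))
"
```

```text
0.23857582272701333
0.23853328242384617
0.23853333737967936
[ 0.58130196 -0.20720384  0.23853334] [-1.79938047e+02  1.54850176e-01  1.61634515e+02] [0.10945963 0.381143   4.22677549] [0.02447007 0.08001772 0.05399736]
```

View pics/w22z.png

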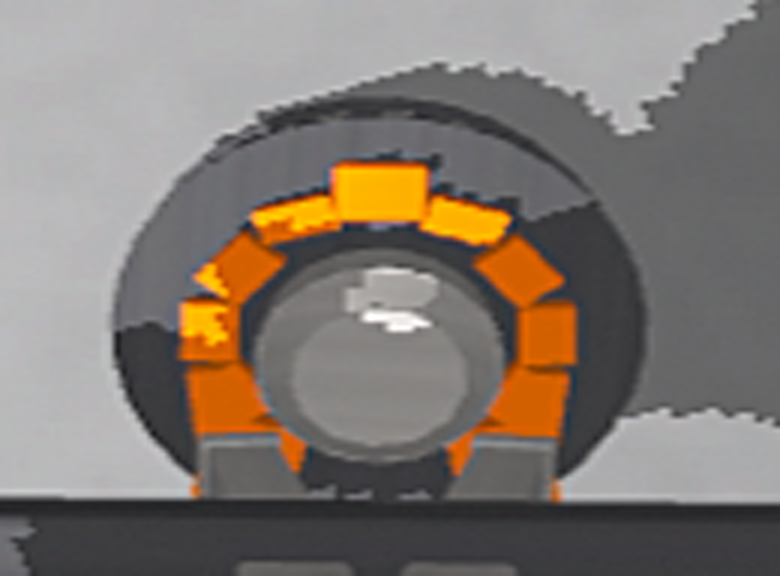

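```bash
python3 -c "
from al import *
al([.58130,-.20720,.23853],[-179.938,.155,161.635],(283.2,110+370/4.8),(283.3,150.2),(.0935,.0955,.0975))
al([.58090,-.20706,.24078],[-179.938,.15,161.635],(283.2,110+370/4.8),(283.3,150.7),(.0935,.0955,.0975))
"
```

```text
z 0.0935 shaft [ 0.5631 -0.2     0.0935] ring [ 0.5635 -0.2001  0.0699] need tool [ 0.4  -0.05 -0.  ]
z 0.0955 shaft [ 0.5626 -0.1998  0.0955] ring [ 0.5635 -0.2001  0.0699] need tool [ 0.93 -0.06 -0.  ]
z 0.0975 shaft [ 0.5621 -0.1997  0.0975] ring [ 0.5635 -0.2001  0.0699] need tool [ 1.46 -0.06 -0.  ]
z 0.0935 shaft [ 0.5633 -0.2     0.0935] ring [ 0.5634 -0.2     0.0721] need tool [ 0.12 -0.05 -0.  ]
z 0.0955 shaft [ 0.5628 -0.1999  0.0955] ring [ 0.5634 -0.2     0.0721] need tool [ 0.65 -0.05 -0.  ]
z 0.0975 shaft [ 0.5623 -0.1997  0.0975] ring [ 0.5634 -0.2     0.0721] need tool [ 1.18 -0.06 -0.  ]
```

arm_command:
  deltas:
    - [-0.44,[0.04,0,0.06],[0,0.15,0]]
    - [-0.44,[0.02,0,0.06],[0,0,0]]
    - [-0.44,[0,0,0.05],[0,0,0]]
    - [-0.44,[0,0,0.05],[0,0,0]]
    - [-0.44,[0,0,0.05],[0,0,0]]

```text
clock: 21.55
eef_pos: [0.5814, -0.2072, 0.2366]
tcp_rot: [-179.9, 0.1, 161.6]
ft_force: [-1.1, -0.3, 5.3]
gripper_width: 0.0243
```

```bash
python3 -c "
from h import *
F=[]
for i in range(2):
  s=ctrl.state();F.append(s['ft_force']);print(s['eef_pos'][2])
  r=ctrl.read_camera('wrist')
print(s['eef_pos'],s['tcp_rot'],np.mean(F,0),s['wrist_torque'],s['gripper_width'])
cv2.imwrite('pics/w23z.png',cv2.resize(r['img'][110:230,220:350],None,fx=6,fy=4.8,interpolation=cv2.INTER_CUBIC))
t=ctrl.read_camera('scene');cv2.imwrite('pics/s23.png',cv2.resize(t['img'][210:310,140:260],None,fx=6,fy=6,interpolation=cv2.INTER_CUBIC))
"
```

```text
0.23661260776793516
0.23655131944582047
[ 0.58133941 -0.20721978  0.23655132] [-1.79937199e+02  1.06655774e-01  1.61636143e+02] [-0.76377232 -0.37389988  5.69416285] [ 0.12152941  0.06766169 -0.04129935] 0.02390458144951972
```

View pics/w23z.png

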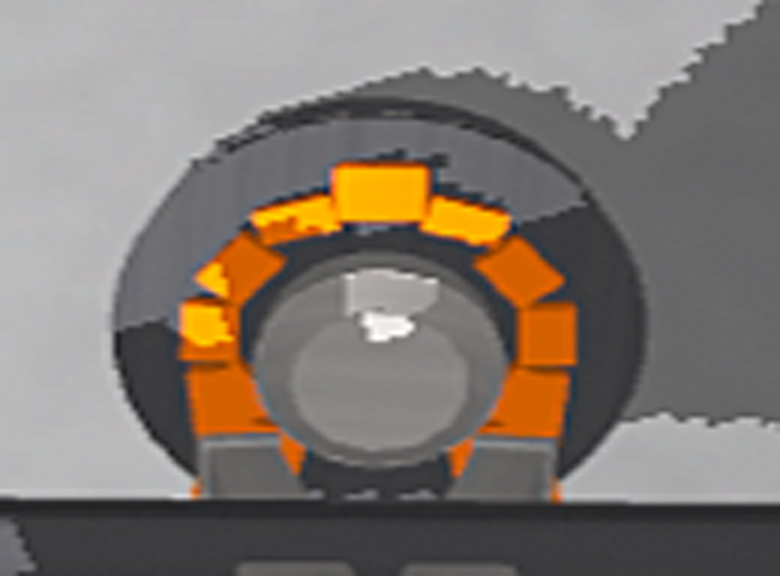

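View pics/s23.png

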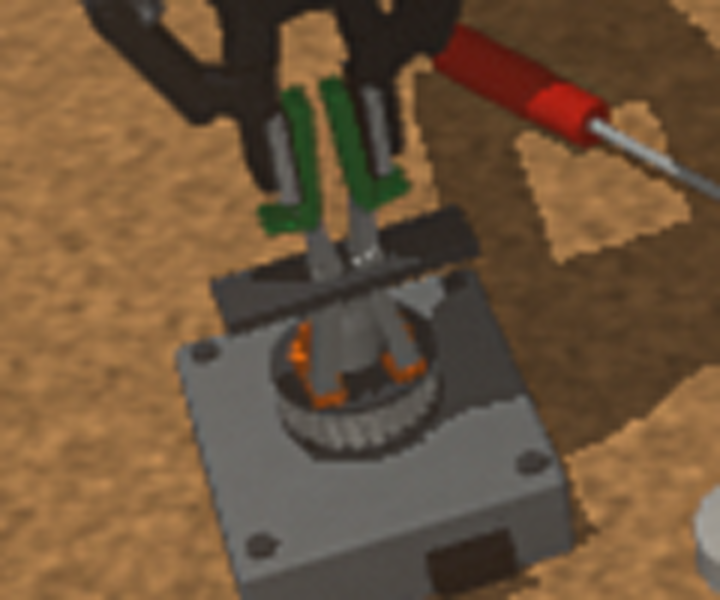

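arm_command:
  deltas:
    - [-0.38,[0,0,0.05],[0,0,0]]
    - [-0.32,[0,0,0.06],[0,0,0]]
    - [-0.26,[0,0,0.06],[0,0,0]]
    - [-0.2,[0,0,0.06],[0,0,0]]
    - [-0.14,[0,0,0.05],[0,0,0]]

```text
clock: 22.2
eef_pos: [0.5822, -0.2075, 0.235]
tcp_rot: [-179.9, 0.3, 161.6]
ft_force: [-0.1, 1.1, 5.2]
gripper_width: 0.0368
```

```bash
python3 -c "
from h import *
F=[]
for i in range(1):
  s=ctrl.state();F.append(s['ft_force']);print(s['eef_pos'][2])
  r=ctrl.read_camera('wrist')
print(s['eef_pos'],s['tcp_rot'],np.mean(F,0),s['wrist_torque'],s['gripper_width'])
cv2.imwrite('pics/w24z.png',cv2.resize(r['img'][110:230,220:350],None,fx=6,fy=4.8,interpolation=cv2.INTER_CUBIC))
"
```

```text
0.23503287110204846
[ 0.5822262  -0.2075114   0.23503287] [-179.93512796    0.26316969  161.6377723 ] [-0.0596024   1.10602362  5.23786076] [ 0.06355384 -0.00661738 -0.02200795] 0.036754022395633065
```

View pics/w24z.png

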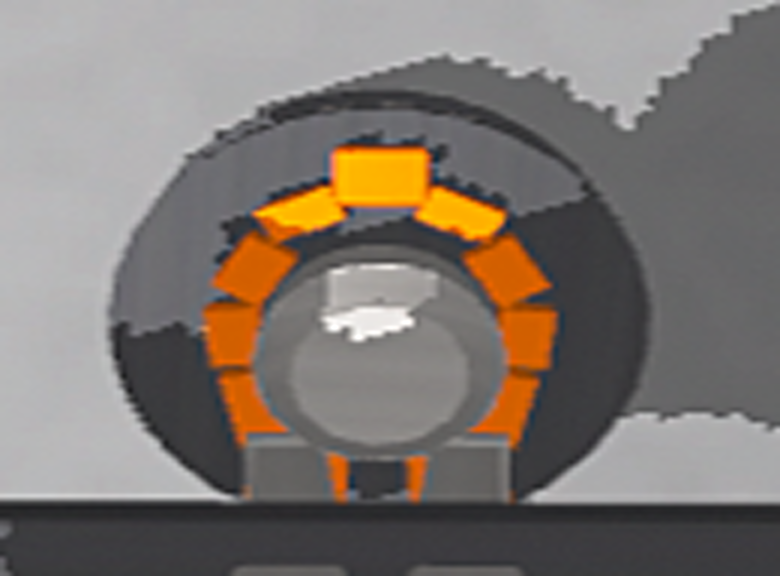

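arm_command:
  deltas:
    - [-0.08,[0,0,0.05],[0,0.2,0]]
    - [-0.02,[0,0,0.05],[0,0,0]]
    - [0.04,[0,0,0.05],[0,0,0]]
    - [0.08,[0,0,0.04],[0,0,0]]
    - [0.08,[0,0,0.03],[0,0,0]]

```text
clock: 22.75
eef_pos: [0.5829, -0.2078, 0.2334]
tcp_rot: [-179.9, 0.2, 161.6]
ft_force: [0.7, 0.2, 5.0]
gripper_width: 0.0459
```

```bash
python3 -c "
from h import *
F=[]
for i in range(1):
  s=ctrl.state();F.append(s['ft_force']);print(s['eef_pos'][2])
  r=ctrl.read_camera('wrist')
print(s['eef_pos'],s['tcp_rot'],np.mean(F,0),s['wrist_torque'],s['gripper_width'])
cv2.imwrite('pics/w25z.png',cv2.resize(r['img'][110:290,190:380],None,fx=4.2,fy=3.3,interpolation=cv2.INTER_CUBIC))
t=ctrl.read_camera('scene');cv2.imwrite('pics/s25.png',cv2.resize(t['img'][210:310,140:260],None,fx=6,fy=6,interpolation=cv2.INTER_CUBIC))
"
```

```text
0.2334483318567247
[ 0.58291476 -0.2077817   0.23344833] [-1.79934483e+02  1.77463481e-01  1.61628412e+02] [0.66573292 0.15086058 4.95089714] [0.04265469 0.03569156 0.01138348] 0.04592894420511695
```

View pics/w25z.png

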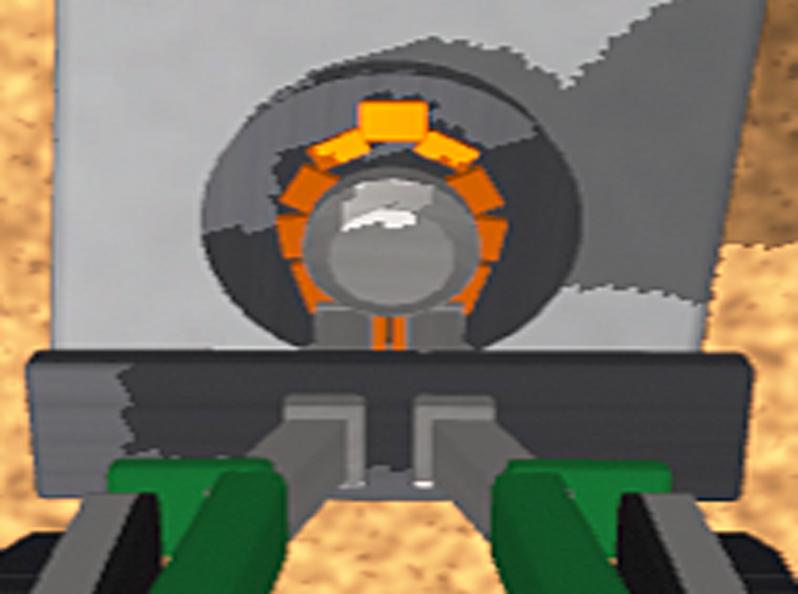

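View pics/s25.png

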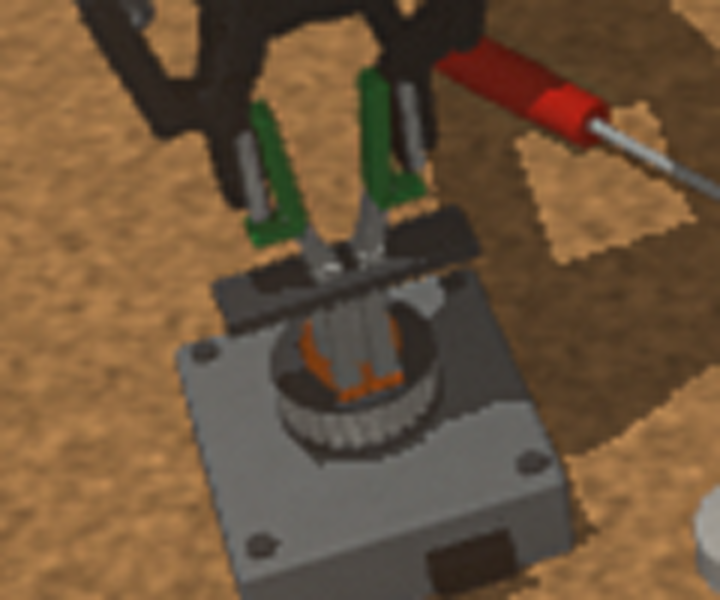

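arm_command:
  deltas:
    - [0.08,[0,0,-0.1],[0,0.1,0]]
    - [0.08,[0,0,-0.15],[0,0,0]]
    - [0.08,[0,0,-0.15],[0,0,0]]
    - [0.08,[0,0,-0.1],[0,0,0]]
    - [0.08,[0,0,0],[0,0,0]]

```text
clock: 23.35
eef_pos: [0.5813, -0.2072, 0.2364]
tcp_rot: [-179.9, -0.2, 161.6]
ft_force: [-1.0, -0.2, -1.7]
gripper_width: 0.0458
```

```bash
python3 -c "
from h import *
F=[]
for i in range(1):
  s=ctrl.state();F.append(s['ft_force']);print(s['eef_pos'][2])
  r=ctrl.read_camera('wrist')
print(s['eef_pos'],s['tcp_rot'],np.mean(F,0),s['wrist_torque'],s['gripper_width'])
cv2.imwrite('pics/w26z.png',cv2.resize(r['img'][110:290,190:380],None,fx=4.2,fy=3.3,interpolation=cv2.INTER_CUBIC))
t=ctrl.read_camera('scene');cv2.imwrite('pics/s26.png',cv2.resize(t['img'][210:310,140:260],None,fx=6,fy=6,interpolation=cv2.INTER_CUBIC))
"
```

```text
0.2364086813734028
[ 0.58129458 -0.20722062  0.23640868] [-179.93497762   -0.20855466  161.63431471] [-0.97991163 -0.21742964 -1.70952459] [ 0.00055652  0.01532545 -0.00588788] 0.04583961598837933
```

View pics/w26z.png

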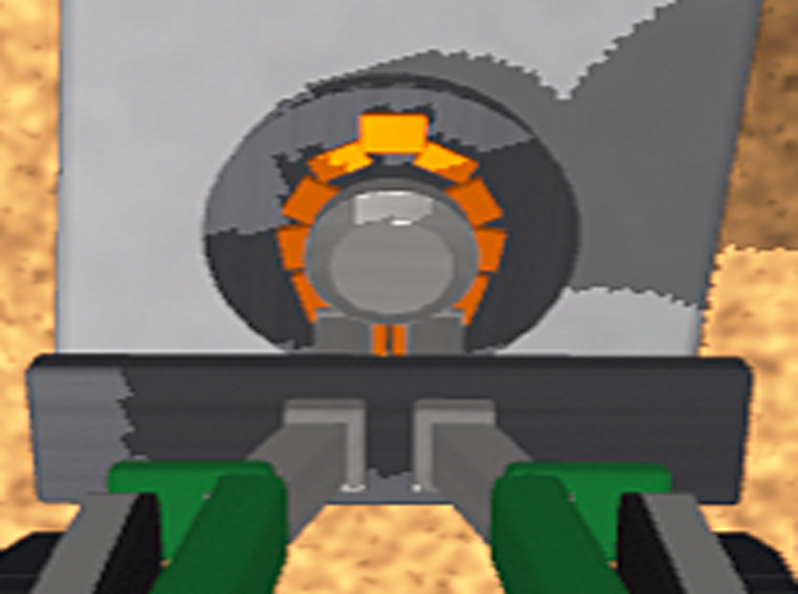

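View pics/s26.png

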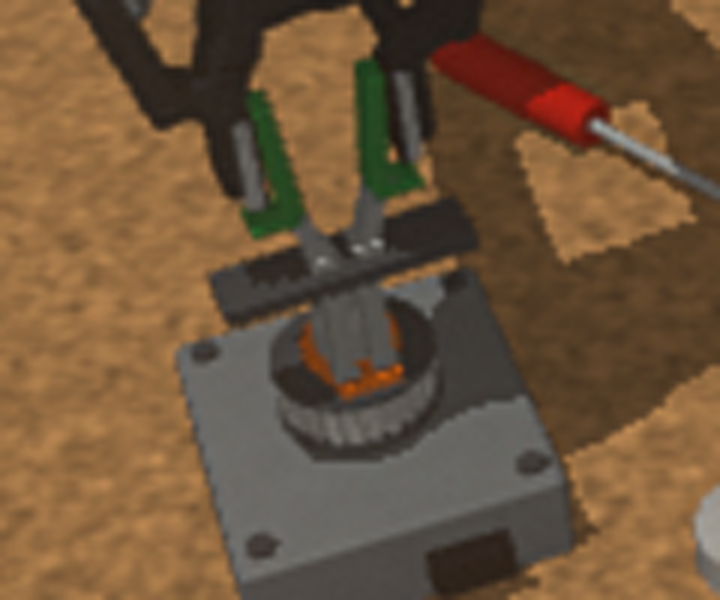

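arm_command:
  deltas:
    - [0.08,[0,0,-0.2],[0,0.1,0]]
    - [0.08,[0,0,-0.2],[0,0,0]]
    - [0.08,[0,0,-0.2],[0,0,0]]
    - [0.08,[0,0,-0.2],[0,0,0]]
    - [0.08,[0,0,0],[0,0,0]]

```text
clock: 23.95
eef_pos: [0.5814, -0.2072, 0.245]
tcp_rot: [-179.9, -0.3, 161.6]
ft_force: [0.2, -0.4, -1.1]
gripper_width: 0.0465
```

```bash
python3 -c "
from h import *
F=[]
for i in range(1):
  s=ctrl.state();F.append(s['ft_force']);print(s['eef_pos'][2])
  r=ctrl.read_camera('wrist')
print(s['eef_pos'],s['tcp_rot'],np.mean(F,0),s['wrist_torque'],s['gripper_width'])
cv2.imwrite('pics/w27z.png',cv2.resize(r['img'][110:290,190:380],None,fx=4.2,fy=3.3,interpolation=cv2.INTER_CUBIC))
t=ctrl.read_camera('scene');cv2.imwrite('pics/s27.png',cv2.resize(t['img'][210:310,140:260],None,fx=6,fy=6,interpolation=cv2.INTER_CUBIC))
"
```

```text
0.2449889859515043
[ 0.58139827 -0.20720368  0.24498899] [-179.93842265   -0.31893726  161.63558288] [ 0.24201938 -0.37034566 -1.14604819] [ 0.00997518 -0.00590696 -0.01187097] 0.046477874115375746
```

View pics/w27z.png

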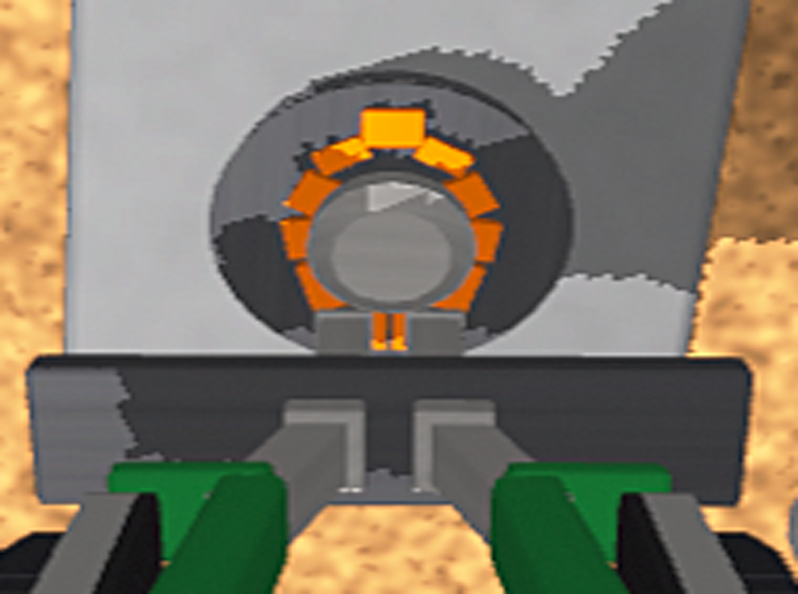

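View pics/s27.png

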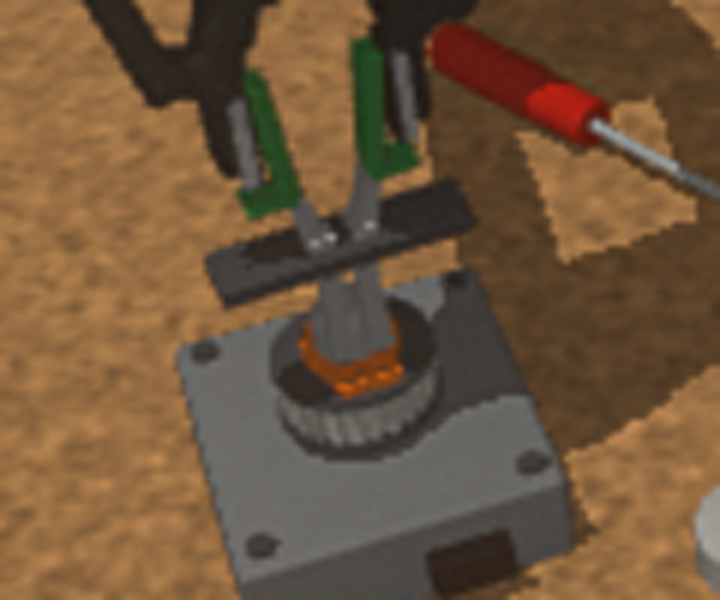

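arm_command:
  deltas:
    - [0.08,[0,0,-1],[0,-0.3,0]]
    - [0.08,[0,0,-2],[0,0,0]]
    - [0.08,[0,0,-2],[0,0,0]]
    - [0.08,[0,0,-1],[0,0,0]]
    - [0.08,[0,0,0],[0,0,0]]

```text
clock: 24.55
eef_pos: [0.581, -0.207, 0.3081]
tcp_rot: [-179.9, -0.0, 161.6]
ft_force: [0.5, -0.7, -1.1]
gripper_width: 0.0464
```

```bash
python3 -c "
from h import *
goto([.4778,.2210,.305],161.5)
r=ctrl.read_camera('wrist')
cv2.imwrite('pics/w28z.png',cv2.resize(r['img'][90:290,190:380],None,fx=4.2,fy=3,interpolation=cv2.INTER_CUBIC))
t=ctrl.read_camera('scene');cv2.imwrite('pics/s28.png',cv2.resize(t['img'][200:300,140:260],None,fx=6,fy=6,interpolation=cv2.INTER_CUBIC))
"
```

```text
t 24.55 pos [ 0.581  -0.207   0.3081] rot [-1.7994e+02 -4.0000e-02  1.6164e+02] F [ 0.53 -0.74 -1.1 ] w 0.0464
delta cm [23.28 37.37  0.28] turn [-0.06 -0.04  0.14]
```

View pics/w28z.png

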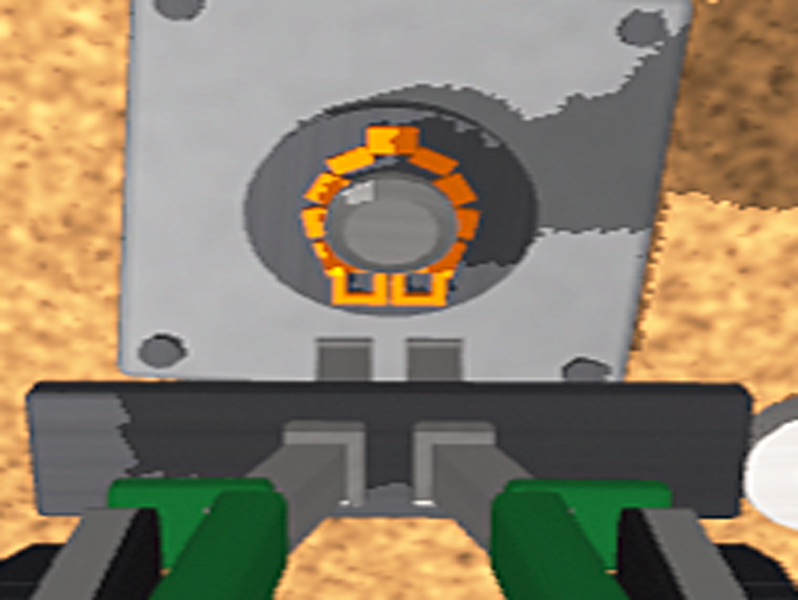

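View pics/s28.png

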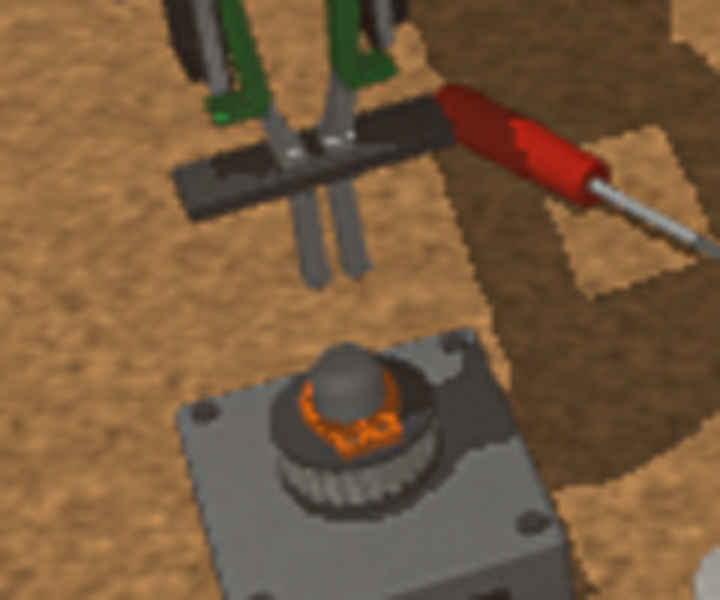

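```bash
python3 -c "
from h import *
r=ctrl.read_camera('wrist');cv2.imwrite('pics/w29.png',r['img'])
ims=[cv2.imread('pics/w6.png'),cv2.imread('pics/w9.png'),cv2.imread('pics/w10.png'),r['img']]
cv2.imwrite('pics/cmp.png',np.vstack([np.hstack([cv2.resize(i[205:275,185:225],None,fx=6,fy=2.1*1),cv2.resize(i[205:275,345:385],None,fx=6,fy=2.1)]) for i in ims]))
"
```

```text
(no output)
```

View pics/cmp.png

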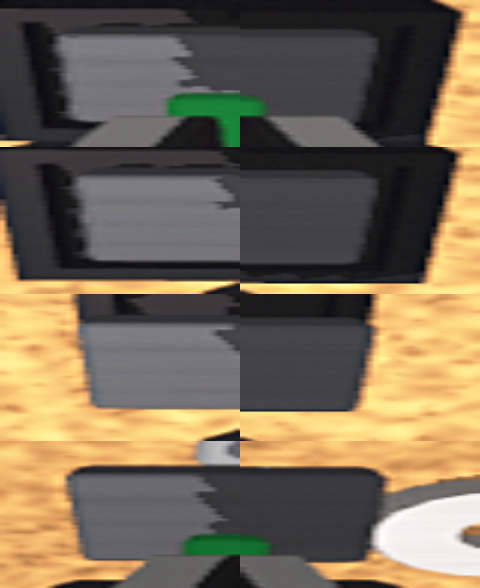

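```bash
python3 -c "
from h import *
r=ctrl.read_camera('wrist')
a=toolpt(r,(281.25,241.65),.1061);b=toolpt(r,(282.5,240.85),.1071);c=toolpt(r,(282.9,238.2),.1097)
print(a,b,c)
s=dict(eef_pos=np.array([.4777,.2215,.1950]),tcp_rot=np.array([179.95,.06,161.49]))
R=Ro.from_euler('xyz',s['tcp_rot'],degrees=True);print('stand bar world',R.apply(a)+s['eef_pos'])
s9=np.array([.4778,.2210,.1986]);print('w9',R.apply(c)+s9)
Rt=Ro.from_euler('xyz',[180,0,161.5],degrees=True)
print('TCP target',(R.apply(c)+s9)-Rt.apply(b))
goto([.4777,.2207,.305],161.5)
"
```

```text
[0.00042331 0.00018001 0.1061    ] [0.00045323 0.00083878 0.1071    ] [0.00088096 0.00105343 0.1097    ]
stand bar world [0.47749049 0.22185761 0.08889981]
w9 [0.47743837 0.22233292 0.0889001 ]
TCP target [0.47760203 0.22139367 0.1960001 ]
t 24.75 pos [ 0.58   -0.2067  0.3054] rot [-179.94   -0.28  161.63] F [ 0.3  -0.46 -1.71] w 0.0462
delta cm [23.17 37.34  0.12] turn [-0.06 -0.28  0.13]
```

arm_command:
  deltas:
    - [0.08,[1,1.6,-0.2],[0,-0.2,0]]
    - [0.08,[2.1,3.4,0],[0,0,0]]
    - [0.08,[2.1,3.4,0],[0,0,0]]
    - [0.08,[2.1,3.4,0],[0,0,0]]
    - [0.08,[2.1,3.4,0],[0,0,0]]

```text
clock: 25.25
eef_pos: [0.5355, -0.0287, 0.3031]
tcp_rot: [-179.9, -0.4, 161.2]
ft_force: [0.9, 0.2, -1.8]
gripper_width: 0.0463
```

arm_command:
  deltas:
    - [0.08,[2.1,3.4,0],[0,0,0]]
    - [0.08,[2.1,3.4,0],[0,0,0]]
    - [0.08,[2.1,3.4,0],[0,0,0]]
    - [0.08,[2.1,3.4,0],[0,0,0]]
    - [0.08,[1,1.6,0],[0,0,0]]

```text
clock: 25.75
eef_pos: [0.4872, 0.1568, 0.3007]
tcp_rot: [-179.9, -0.7, 161.3]
ft_force: [-0.8, -0.3, -1.4]
gripper_width: 0.0462
```

```bash
python3 -c "
from h import *
goto([.4776,.2213,.3],161.5)
"
```

```text
t 25.75 pos [0.4872 0.1568 0.3007] rot [-179.87   -0.72  161.32] F [-0.78 -0.33 -1.45] w 0.0462
delta cm [2.98 5.81 0.09] turn [-0.13 -0.72 -0.18]
```

arm_command:
  deltas:
    - [0.08,[1.2,2.4,0],[-0.1,-0.7,-0.2]]
    - [0.08,[1.1,2.1,0],[0,0,0]]
    - [0.08,[0.3,0.6,0],[0,0,0]]
    - [0.08,[0,0,0],[0,0,0]]
    - [0.08,[0,0,0],[0,0,0]]

```text
clock: 26.25
eef_pos: [0.4728, 0.2191, 0.2981]
tcp_rot: [-179.8, -0.3, 161.9]
ft_force: [-0.3, -1.0, -1.6]
gripper_width: 0.0462
```

```bash
python3 -c "
from h import *
goto([.4776,.2213,.215],161.5)
"
```

```text
t 26.25 pos [0.4728 0.2191 0.2981] rot [-179.81   -0.26  161.87] F [-0.25 -0.96 -1.57] w 0.0462
delta cm [-0.42  0.38  8.31] turn [-0.19 -0.26  0.37]
```

arm_command:
  deltas:
    - [0.08,[-0.4,0.4,1],[-0.2,-0.3,0.4]]
    - [0.08,[0,0,2],[0,0,0]]
    - [0.08,[0,0,2],[0,0,0]]
    - [0.08,[0,0,1],[0,0,0]]
    - [0.08,[0,0,0],[0,0,0]]

```text
clock: 26.75
eef_pos: [0.4799, 0.2181, 0.2343]
tcp_rot: [180.0, 0.2, 161.1]
ft_force: [-0.3, 0.1, -2.5]
gripper_width: 0.0459
```

```bash
python3 -c "
from h import *
goto([.4776,.2213,.215],161.5)
s=ctrl.state();print(s['eef_pos'],s['tcp_rot'])
r=ctrl.read_camera('wrist');cv2.imwrite('pics/w30.png',r['img']);T=wristT(s,r)
im=r['img'].copy()
a=np.radians(-18.4);X=np.array([np.cos(a),np.sin(a),0]);Y=np.array([-X[1],X[0],0]);O=np.array([.4775,.222,0])
for x,y,z in [(-20,0,33),(14.5,48,86.9),(14.5,-48,86.9),(-14.5,48,86.9),(-14.5,-48,86.9)]:
  u=proj(r,T,O+X*x/1e3+Y*y/1e3+[0,0,z/1e3]);cv2.drawMarker(im,(round(u[0]),round(u[1])),(0,0,255),0,9,1)
cv2.imwrite('pics/w30z.png',cv2.resize(im[110:290,190:380],None,fx=4.2,fy=3.3,interpolation=cv2.INTER_CUBIC))
t=ctrl.read_camera('scene');cv2.imwrite('pics/s30.png',cv2.resize(t['img'][110:230,230:380],None,fx=5,fy=5,interpolation=cv2.INTER_CUBIC))
"
```

```text
t 26.75 pos [0.4799 0.2181 0.2343] rot [1.7996e+02 1.6000e-01 1.6110e+02] F [-0.25  0.08 -2.51] w 0.0459
delta cm [0.33 0.22 1.93] turn [ 0.03  0.16 -0.4 ]
[0.47990867 0.21813758 0.23431314] [1.79964567e+02 1.57811200e-01 1.61099403e+02]
```

View pics/w30z.png

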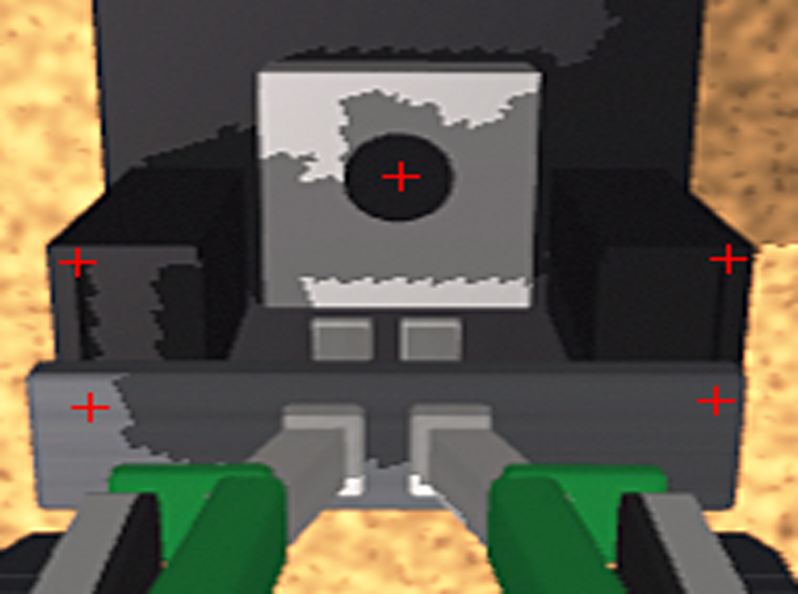

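View pics/s30.png

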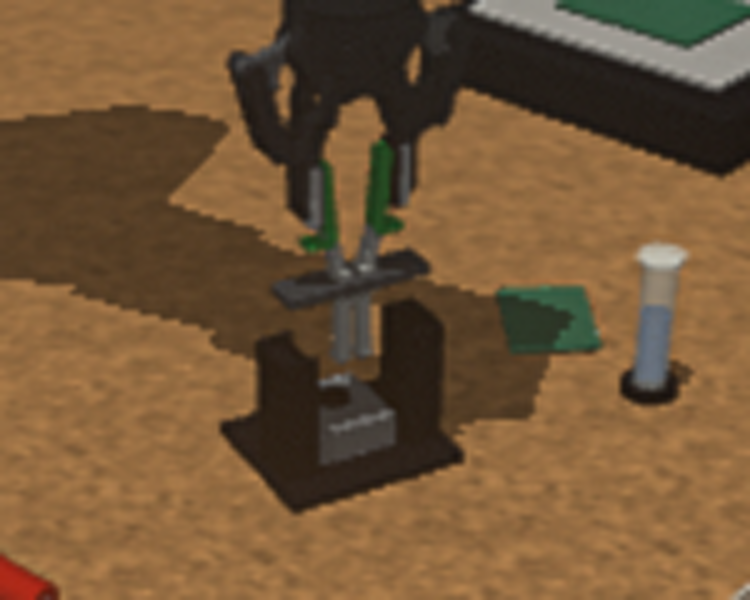

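arm_command:
  deltas:
    - [0.08,[0.33,0.22,0.3],[0,0.2,-0.4]]
    - [0.08,[0,0,0.4],[0,0,0]]
    - [0.08,[0,0,0.2],[0,0,0]]
    - [0.08,[0,0,0],[0,0,0]]
    - [0.08,[0,0,0],[0,0,0]]

```text
clock: 27.35
eef_pos: [0.4793, 0.2226, 0.2286]
tcp_rot: [179.7, 0.2, 161.5]
ft_force: [0.0, -0.3, -1.0]
gripper_width: 0.0458
```

```bash
cat > sv.py <<'E'
from h import *
import sys
n=sys.argv[1]
goto([.4776,.2213,.205],161.5)
s=ctrl.state()
r=ctrl.read_camera('wrist');cv2.imwrite(f'pics/w{n}.png',r['img']);T=wristT(s,r)
im=r['img'].copy()
a=np.radians(-18.4);X=np.array([np.cos(a),np.sin(a),0]);Y=np.array([-X[1],X[0],0]);O=np.array([.4775,.222,0])
for x,y,z in [(-20,0,33)]:
  u=proj(r,T,O+X*x/1e3+Y*y/1e3+[0,0,z/1e3]);cv2.drawMarker(im,(round(u[0]),round(u[1])),(0,0,255),0,9,1)
cv2.imwrite(f'pics/w{n}z.png',cv2.resize(im[110:290,190:380],None,fx=4.2,fy=3.3,interpolation=cv2.INTER_CUBIC))
E
python3 sv.py 31
```

```text
t 27.35 pos [0.4793 0.2226 0.2286] rot [179.7    0.22 161.54] F [ 0.04 -0.27 -0.97] w 0.0458
delta cm [ 0.13 -0.19  2.36] turn [0.3  0.22 0.04]
```

View pics/w31z.png

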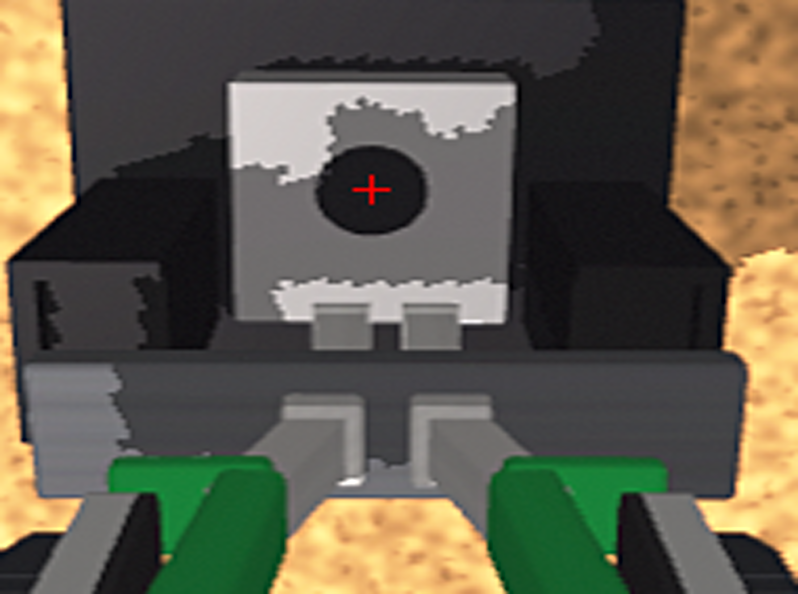

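arm_command:
  deltas:
    - [0.08,[0.13,-0.19,0.2],[0.3,0.2,0]]
    - [0.08,[0,0,0.2],[0,0,0]]
    - [0.08,[0,0,0.2],[0,0,0]]
    - [0.08,[0,0,0],[0,0,0]]
    - [0.08,[0,0,0],[0,0,0]]

```text
clock: 27.9
eef_pos: [0.4773, 0.2211, 0.2222]
tcp_rot: [-180.0, 0.0, 161.5]
ft_force: [-0.5, -0.3, -1.9]
gripper_width: 0.0462
```

```bash
python3 sv.py 32
```

```text
t 27.9 pos [0.4773 0.2211 0.2222] rot [-1.7998e+02  1.0000e-02  1.6154e+02] F [-0.53 -0.33 -1.91] w 0.0462
delta cm [-0.02  0.03  1.72] turn [-0.02  0.01  0.04]
```

View pics/w32z.png

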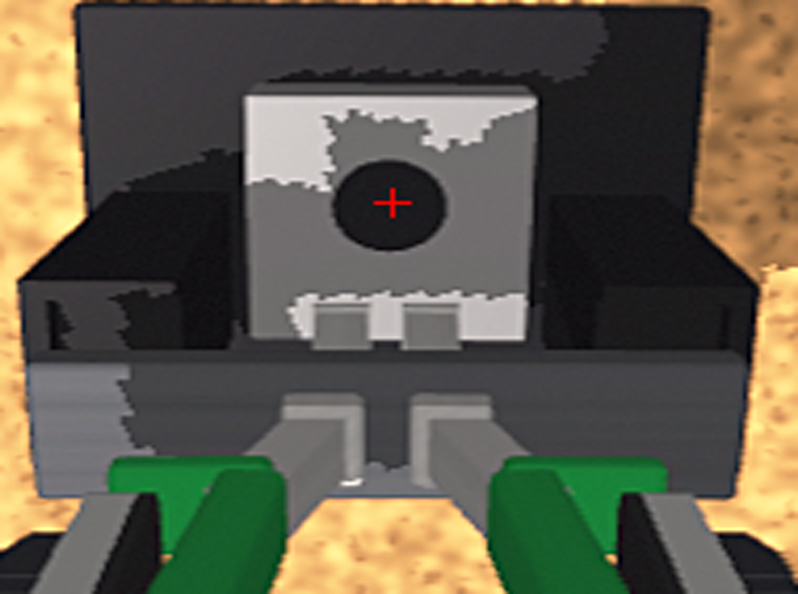

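arm_command:
  deltas:
    - [0.08,[0,0.05,0.3],[0,0,0]]
    - [0.08,[0,0,0.3],[0,0,0]]
    - [0.08,[0,0,0.3],[0,0,0]]
    - [0.08,[0,0,0.1],[0,0,0]]
    - [0.08,[0,0,0],[0,0,0]]

```text
clock: 28.45
eef_pos: [0.4774, 0.2216, 0.2112]
tcp_rot: [-180.0, -0.0, 161.5]
ft_force: [-0.4, -0.8, -2.1]
gripper_width: 0.0459
```

```bash
python3 sv.py 33
```

```text
t 28.45 pos [0.4774 0.2216 0.2112] rot [-179.97   -0.    161.54] F [-0.37 -0.79 -2.1 ] w 0.0459
delta cm [-0.02 -0.02  0.62] turn [-0.03 -0.    0.04]
```

View pics/w33z.png

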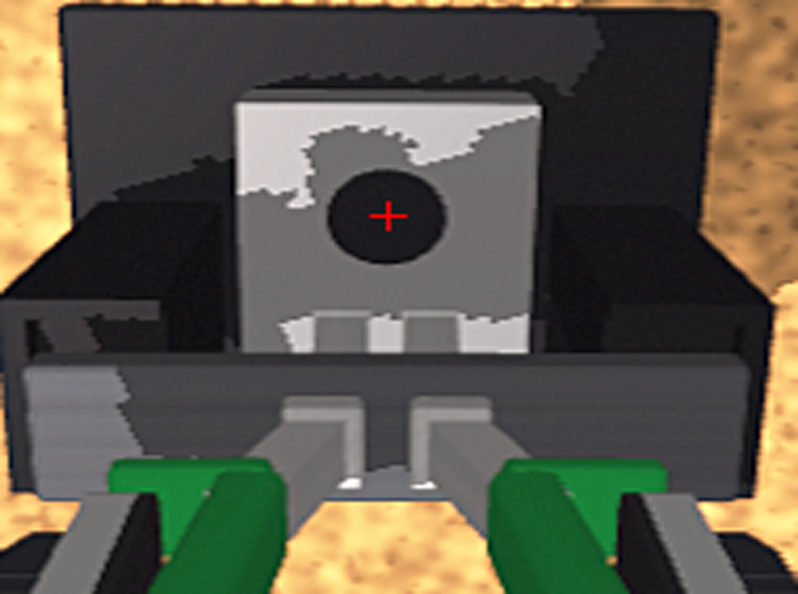

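arm_command:
  deltas:
    - [0.08,[0,0,0.2],[0,0,0]]
    - [0.08,[0,0,0.2],[0,0,0]]
    - [0.08,[0,0,0.2],[0,0,0]]
    - [0.08,[0,0,0],[0,0,0]]
    - [0.08,[0,0,0],[0,0,0]]

```text
clock: 29.0
eef_pos: [0.4776, 0.2217, 0.2048]
tcp_rot: [-180.0, 0.0, 161.5]
ft_force: [0.8, 0.1, -1.9]
gripper_width: 0.0465
```

```bash
python3 sv.py 34
```

```text
t 29.0 pos [0.4776 0.2217 0.2048] rot [-1.7998e+02  1.0000e-02  1.6154e+02] F [ 0.77  0.13 -1.93] w 0.0465
delta cm [-0.02 -0.03 -0.02] turn [-0.02  0.01  0.04]
```

View pics/w34z.png

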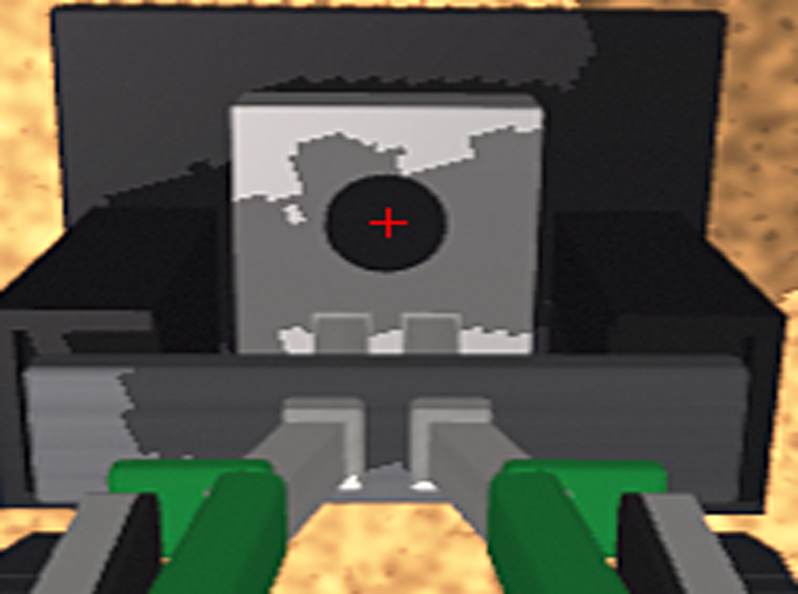

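arm_command:
  deltas:
    - [0.08,[0,0,0.2],[0,0,0]]
    - [0.08,[0,0,0.2],[0,0,0]]
    - [0.08,[0,0,0.1],[0,0,0]]
    - [0.08,[0,0,0],[0,0,0]]
    - [0.08,[0,0,0],[0,0,0]]

```text
clock: 29.55
eef_pos: [0.4776, 0.2217, 0.1995]
tcp_rot: [-180.0, 0.0, 161.5]
ft_force: [-0.4, -0.4, -1.9]
gripper_width: 0.046
```

```bash
python3 sv.py 35
```

```text
t 29.55 pos [0.4776 0.2217 0.1995] rot [-1.7999e+02  2.0000e-02  1.6155e+02] F [-0.39 -0.38 -1.89] w 0.046
delta cm [-0.01 -0.04 -0.55] turn [-0.01  0.02  0.05]
```

View pics/w35z.png

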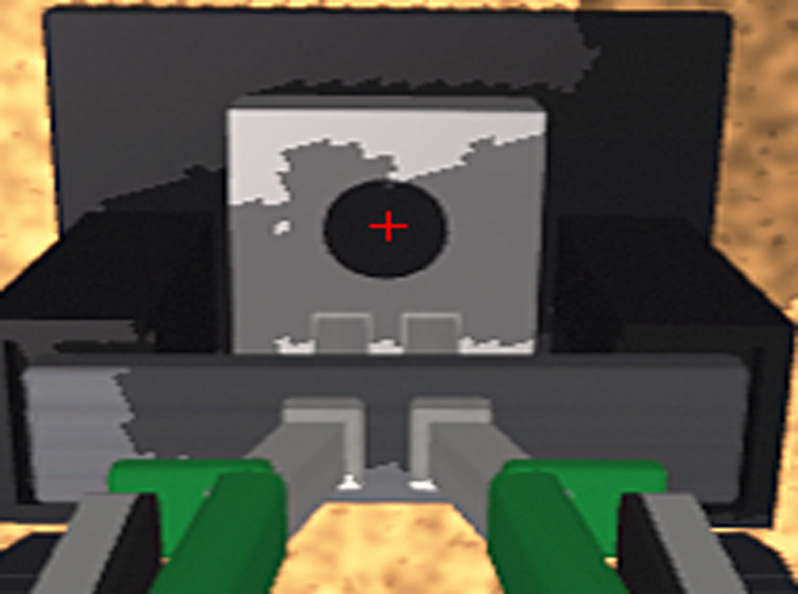

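arm_command:
  deltas:
    - [0.08,[0,0,0.15],[0,0,0]]
    - [0.08,[0,0,0.1],[0,0,0]]
    - [0.08,[0,0,0.05],[0,0,0]]
    - [0.08,[0,0,0],[0,0,0]]
    - [0.08,[0,0,0],[0,0,0]]

```text
clock: 30.1
eef_pos: [0.4776, 0.2217, 0.1963]
tcp_rot: [-180.0, 0.0, 161.5]
ft_force: [0.2, -0.4, -1.2]
gripper_width: 0.0461
```

```bash
python3 sv.py 36
```

```text
t 30.1 pos [0.4776 0.2217 0.1963] rot [-1.8000e+02  3.0000e-02  1.6155e+02] F [ 0.2  -0.44 -1.17] w 0.0461
delta cm [-0.01 -0.04 -0.87] turn [-0.    0.03  0.05]
```

View pics/w36z.png

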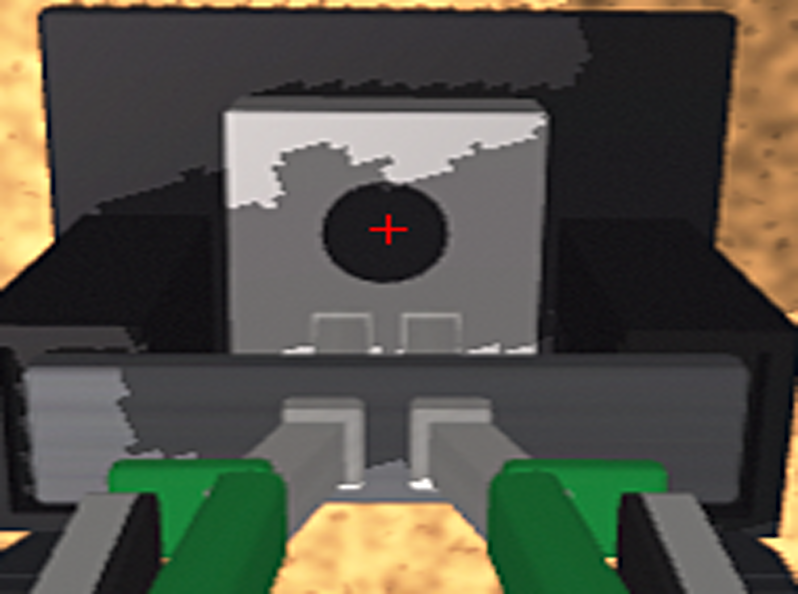

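arm_command:
  deltas:
    - [0.08,[0,0,0.1],[0,0,0]]
    - [0.08,[0,0,0.1],[0,0,0]]
    - [0.08,[0,0,0],[0,0,0]]
    - [0.08,[0,0,0],[0,0,0]]
    - [0.08,[0,0,0],[0,0,0]]

```text
clock: 30.65
eef_pos: [0.478, 0.2215, 0.1954]
tcp_rot: [-180.0, 0.1, 161.6]
ft_force: [0.6, -0.0, -1.4]
gripper_width: 0.0461
```

```bash
python3 sv.py 37
```

```text
t 30.65 pos [0.478  0.2215 0.1954] rot [-1.8000e+02  8.0000e-02  1.6156e+02] F [ 0.6  -0.04 -1.38] w 0.0461
delta cm [ 0.03 -0.03 -0.96] turn [-0.    0.08  0.06]
```

View pics/w37z.png

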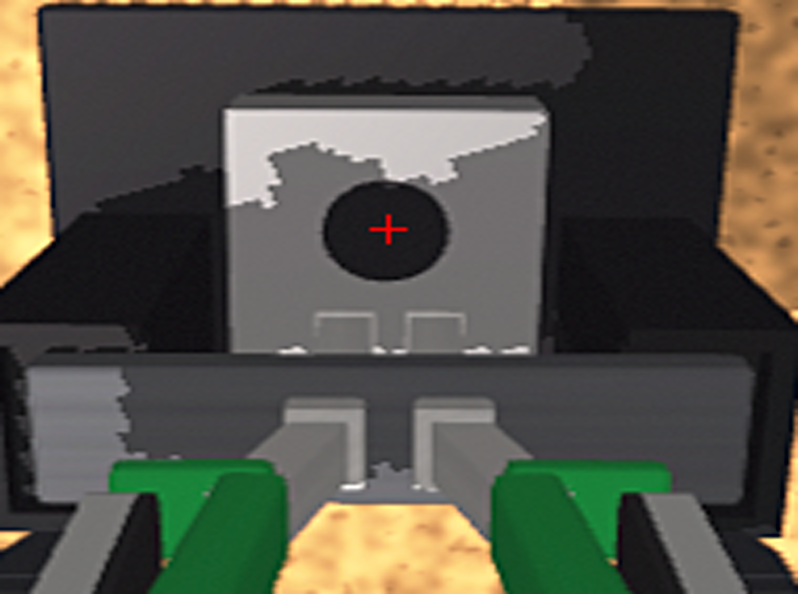

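arm_command:
  deltas:
    - [0.08,[0,0,0.1],[0,0,0]]
    - [0.08,[0,0,0.05],[0,0,0]]
    - [0.08,[0,0,0.05],[0,0,0]]
    - [0.08,[0,0,0.05],[0,0,0]]
    - [0.08,[0,0,0.05],[0,0,0]]

```text
clock: 31.2
eef_pos: [0.4789, 0.2213, 0.1947]
tcp_rot: [180.0, 0.2, 161.6]
ft_force: [-1.8, -2.0, 6.4]
gripper_width: 0.046
```

```bash
python3 sv.py 38
```

```text
t 31.2 pos [0.4789 0.2213 0.1947] rot [179.98   0.2  161.58] F [-1.84 -1.98  6.44] w 0.046
delta cm [ 0.12 -0.04 -1.03] turn [0.02 0.2  0.08]
```

View pics/w38z.png

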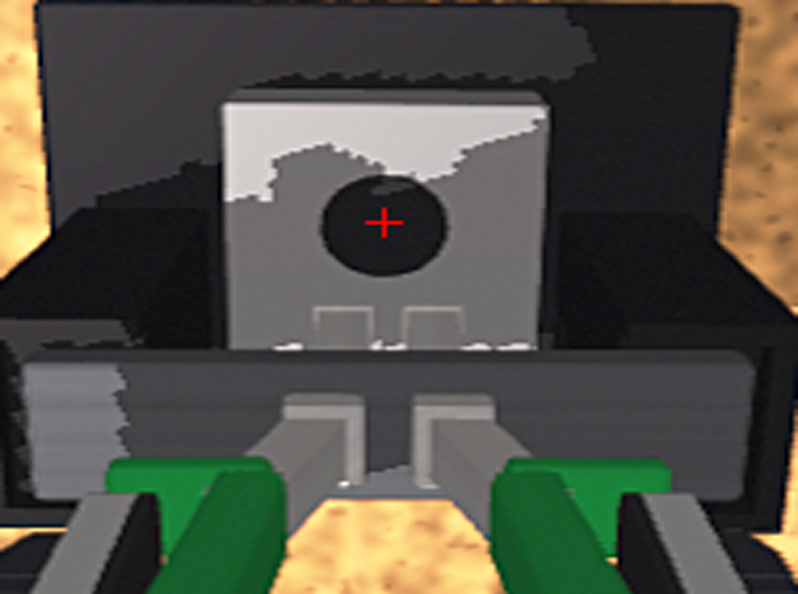

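arm_command:
  deltas:
    - [0.08,[0.08,0,0],[0,0.1,0]]
    - [0.12,[0,0,0],[0,0,0]]
    - [0.2,[0,0,0],[0,0,0]]
    - [0.3,[0,0,0],[0,0,0]]
    - [0.4,[0,0,0],[0,0,0]]

```text
clock: 31.75
eef_pos: [0.4783, 0.2217, 0.1946]
tcp_rot: [180.0, 0.1, 161.6]
ft_force: [0.3, -0.1, 0.7]
gripper_width: 0.06
```

arm_command:
  deltas:
    - [0.6,[0,0,0],[0,0,0]]
    - [0.8,[0,0,0],[0,0,0]]
    - [1,[0,0,0],[0,0,0]]
    - [1,[0,0,0],[0,0,0]]
    - [1,[0,0,0],[0,0,0]]

```text
clock: 32.25
eef_pos: [0.4784, 0.2218, 0.1946]
tcp_rot: [179.9, 0.1, 161.6]
ft_force: [-0.6, 0.7, -0.3]
gripper_width: 0.0852
```

```bash
python3 - <<'E'
from h import *
s=ctrl.state();goto([.4776,.2213,.25],161.5)
r=ctrl.read_camera('wrist');T=wristT(s,r);im=r['img'].copy();cv2.imwrite('pics/w39.png',im)
a=np.radians(-18.4);X=np.array([np.cos(a),np.sin(a),0]);Y=np.array([-X[1],X[0],0]);O=np.array([.4775,.222,0])
for x,y,z in [(12,45,88.9),(12,-45,88.9),(-12,45,88.9),(-12,-45,88.9),(-20,0,33),(0,23,160),(0,-23,160)]:
  u=proj(r,T,O+X*x/1e3+Y*y/1e3+[0,0,z/1e3]);cv2.drawMarker(im,(round(u[0]),round(u[1])),(0,0,255),0,9,1)
cv2.imwrite('pics/w39m.png',cv2.resize(im[80:380,100:460],None,fx=2,fy=2,interpolation=cv2.INTER_CUBIC))
t=ctrl.read_camera('scene');cv2.imwrite('pics/s39.png',cv2.resize(t['img'][110:230,230:380],None,fx=5,fy=5,interpolation=cv2.INTER_CUBIC))
E
```

```text
t 32.25 pos [0.4784 0.2218 0.1946] rot [1.7995e+02 1.2000e-01 1.6158e+02] F [-0.58  0.66 -0.26] w 0.0852
delta cm [ 0.05 -0.07 -5.54] turn [0.05 0.12 0.08]
```

View pics/w39m.png

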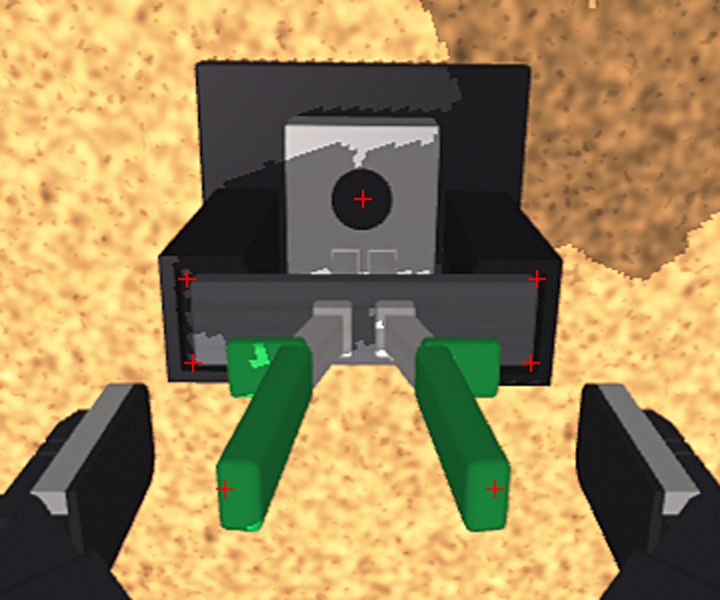

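View pics/s39.png

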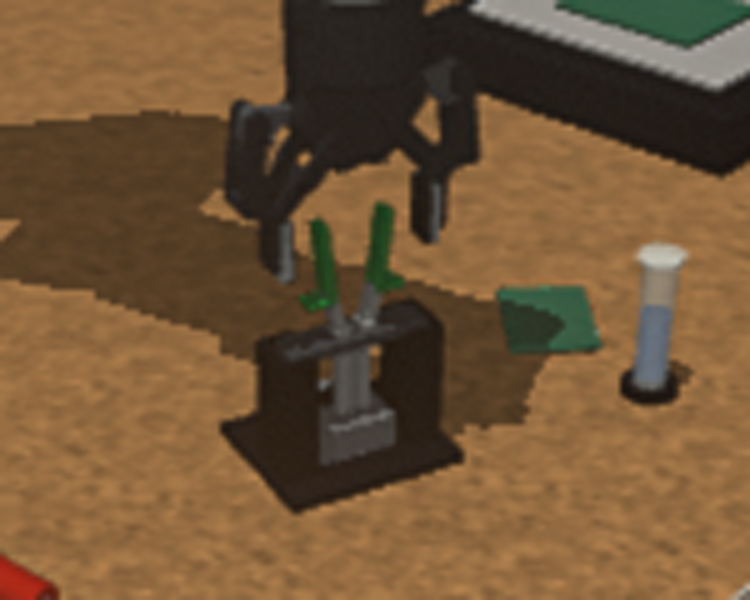

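arm_command:
  deltas:
    - [1,[0,0,-1.5],[0,0,0]]
    - [1,[0,0,-3],[0,0,0]]
    - [1,[0,0,-4],[0,0,0]]
    - [1,[0,0,-4],[0,0,0]]
    - [1,[0,0,0],[0,0,0]]

```text
clock: 32.85
eef_pos: [0.4774, 0.2214, 0.3226]
tcp_rot: [-179.9, -0.1, 161.6]
ft_force: [0.4, -0.6, -0.2]
gripper_width: 0.0859
```

```bash
python3 - <<'E'
from h import *
s=ctrl.state();goto([.4776,.2213,.3],161.5)
t=ctrl.read_camera('scene');cv2.imwrite('pics/s40.png',cv2.resize(np.hstack([t['img'][110:230,240:360],t['img'][230:350,140:260]]),None,fx=3.3,fy=4,interpolation=cv2.INTER_CUBIC))
r=ctrl.read_camera('wrist')
st=dict(eef_pos=np.array([.581,-.207,.3081]),tcp_rot=np.array([-179.94,-.04,161.64]));T=wristT(st,r)
b=onz(r,T,(283.1,136.7),.0755);X=np.array([np.cos(np.radians(161.64)),np.sin(np.radians(161.64)),0])
print('ring',b-.02*X,'shaft',[onz(r,T,(283.3,166),z) for z in (.0945,.0965)])
E
```

```text
t 32.85 pos [0.4774 0.2214 0.3226] rot [-1.7989e+02 -5.0000e-02  1.6158e+02] F [ 0.39 -0.64 -0.19] w 0.0859
delta cm [-0.03 -0.    2.26] turn [-0.11 -0.05  0.08]
ring [ 0.56235061 -0.19966347  0.0755    ] shaft [array([ 0.56305455, -0.19972079,  0.0945    ]), array([ 0.56267242, -0.19959715,  0.0965    ])]
```

View pics/s40.png

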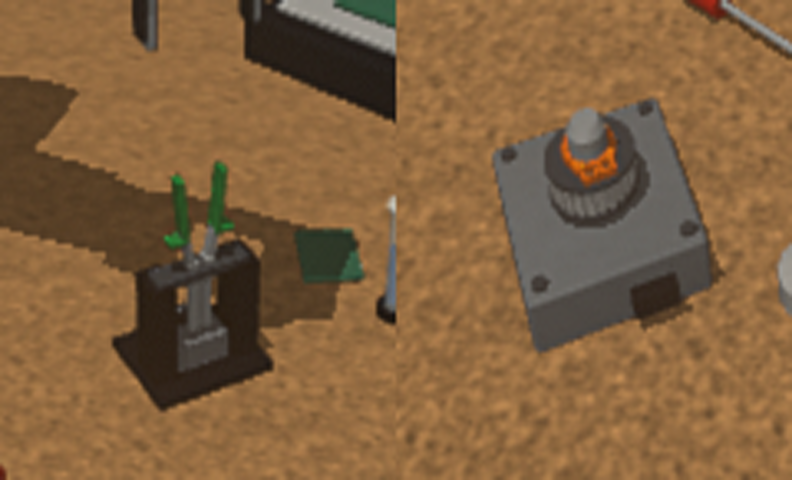

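The pliers hang upright in the stand. The ring sits level and closed on the shaft, within about 1 mm of its axis, and the gripper is clear of everything, so I'm handing in.

```bash
python3 -c "
from workcell import ctrl
print(ctrl.finish_job())"
```

```text
the job is handed in; nothing more can be done
None
```

I put the ring in the shaft's groove and hung the pliers back in their stand, then handed the job in at about 33 s. The hand-in reports no verdict.

- **Spreading and fitting:** I squeezed the handles to 24 mm, which opened the ring by about 0.2 rad, and slid it down the shaft without any noticeable force. I pressed the pulley down with about 8 N, an estimated 3.7 to 4 mm, which is at the top of the 2–4 mm range. I held it there while opening the handles so the ring closed into the groove.
- **Ring:** In the last pictures it looks closed and level, and I estimate it sits within about 1 mm of the shaft's axis. The ring's opening angle and height have no direct reading. I judged them from the pictures and from where it touched the pulley.
- **Pliers:** They sit between the stand's lips, upright and in the same place as at the start to within about 1 mm.
- **Bystanders and gripper:** The gripper was open and clear at hand-in. No move came near a bystander, but I did not measure their positions at the end.
- **Disagreement between cameras:** They placed the shaft and the stand up to about 8 mm apart from each other. I relied on the wrist camera's view of the ring against the shaft, and the forces I felt agreed with it.

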